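Empty the mixing cup and hang it to dry

ROBOT

A 7-joint arm with a two-finger parallel gripper is mounted at the origin on the work surface. World frame = base frame: x ahead of the robot, y to its left, z up, the work surface at z = 0. Lengths are in m, angles in rad, forces in N, time in s.
With the tool pointing down it reaches from about 0.4 to 0.85 m from the base axis. Payload 4.4 kg.
Tool frame: the origin (TCP) lies on the centre line of the jaws, within the pads' length; the fingertips stand 14 mm ahead of it and the grasp point (between the pads) lies 5 mm behind it (bot.tip_extent is the distance from the TCP to the fingertips, in m); z points along the fingers, y is the line along which they close (so a half turn about z gives the same grasp; the last joint's range is limited). The gripper opens to 94 mm and grips with 3 to 60 N. Pads are 16 mm wide; open, the fingers measure 119 mm over their backs; the gripper's body (75 mm by 177 mm) begins 78 mm behind the grasp point.
Start: joints at [1.176, 0.628, 0.038, 1.517, -0.027, 0.996, -0.02], TCP at [0.21, -0.615, 0.184] pointing down, gripper open.
Joint ranges: [-3.06, 3.06], [-0.37, 2.12], [-1.25, 1.32], [0.18, 2.47], [-1.1, 4.24], [0.23, 1.98], [-2.94, 2.94]. Speed limits (rad/s): [2.57, 2.57, 3.14, 3.14, 3.14, 3.14, 3.14].

INTERFACE

Orientations are given as a rotation vector (axis times angle).
In Python, from plant import bot, imaging gives the robot as it stands.
- The arm moves only by the shell command python3 -m pendant 'ROWS' [FORCE]. ROWS is a JSON object of lists of equal length, an entry for each row: "dp": the shift along the tool's x, y, z as a fraction of full scale, a list of three; "turn": the turn, a rotation vector about the tool's x, y, z as a fraction of full scale, a list of three; "grip": the closure, from 0 (fully open) to 1 (shut). In form: {"dp": [[tx, ty, tz], ...], "turn": [[ax, ay, az], ...], "grip": [grip, ...]}. A call has 1 to 20 rows; each row shifts and turns the commanded pose from where the row before left it, along the tool's axes as they then stand; what a row does not reach is not made up. Full scale, the value 1, is 0.02 m for a shift and 0.12 rad for a turn. A row lasts 1/12 s, in which the tool goes at most 41.7 mm and 7.16 degrees, less where a joint would pass 70% of its speed; a pose out of reach is approached as far as the arm can. A call with a number of a shift or a turn outside -1 to 1 is refused whole. A call with a gripper value outside its range is refused whole. The fingers move at their own pace and stop on an object; FORCE is the grip in N (left out, the last holds). Time passes only in rows, so rows that do not move let the fingers close. It gives the time, the measured TCP pose, the force, the opening and the grip force at its end, in the units of the state.
- bot.state(): the state, without advancing time (a new reading comes with each control period).
- imaging.get_image(name): name is "scene" or "side" or "wrist"; returns the picture (420x560x3 uint8, red, green, blue); there is no depth.
- imaging.calibration(name): a dict with "fov_y" (degrees; the focal length in pixels is half the picture's height over the tangent of half this angle, whatever the lens; pixels are square), "cx", "cy" (the principal point, pixels), "rvec" (rotation vector, rad) and "tvec" (3), from world to camera coordinates, as OpenCV has them. Camera axes: x right, y down, z forward; pixel columns grow to the right and rows downward; lengths in m; the calibration is good to about 2 mm. A picture is of the moment at which its call begins: read the wrist's pose just before it. calibration takes no time and is no camera call; for the wrist camera it gives the pose at the moment of the call.
- bot.sign_off(): hands the job in; it is judged then, once.
The state is a dict: "time": time; "qpos": joint angles; "joint_velocities": joint speeds; "joint_torque": joint torques, N m; "eef_pos": TCP position; "tcp_rot": TCP orientation; "ft_force": force on the tool from outside, world axes, zero at the start; "wrist_torque": the same for the moment, N m; "gripper_width": opening from 0.0 (shut) to 1.0 (fully open); "gripper_force": force on a finger pad.
Only numpy, scipy, OpenCV 4.12 (cv2) and the standard library are available. Lean on these libraries where they do the work, as an engineer would, in place of code of your own. Each camera call takes 0.05 s, during which the arm holds its last target. There are 200 camera calls.

TASK

Push the sliding cover of the scrap bin open, tip all three hardened plaster lumps out of the mixing cup that lies in the wire cradle into the bin, then put the empty cup upside down on the free drying post, lowered gently until its floor rests on the post's top, and let go of it. Do not drop the cup, and leave the other cup on its post, the plaster casting and the spatula where they are.

Things in the scene. Friction and masses are not known exactly. Their poses are not given: they have to be found in the camera images.
- cup: White straight-walled round plastic mixing cup to be emptied, about 90 g: 58 mm outside diameter, 95 mm long, wall 3 mm, floor 5 mm thick (inside 52 mm wide, 90 mm deep). It lies level on its side in the wire cradle, axis 42 mm above the table, mouth roughly to the robot's right (-y). Origin: centre of the closed end's outer face; z axis: along the cup's axis towards the mouth.
- cup_mid (a point): The point on the cup's axis half way along it (47.5 mm from either end); axes as the cup's.
- cup_floor (a point): Centre of the cup's inner floor, on its axis 5 mm from the outer face of the closed end.
- cradle: Fixed low steel cradle under the cup: base plate 120 x 70 x 6 mm with two 8 mm wires, 100 mm long and 36 mm apart, their tops 18 mm above the table, that run along its x axis. Origin: under its middle, on the table; x axis: the way the cup's mouth points.
- lump0: Cream-coloured hardened plaster lump, about 20 x 18 x 17 mm, 12 g, loose inside the cup near its closed end. Origin at its centre.
- lump1: Like lump0, about 18 x 20 x 18 mm, loose in the middle of the cup. Origin at its centre.
- lump2: Like lump0, about 19 x 17 x 16 mm, loose inside the cup nearer its mouth. Origin at its centre.
- bin: Fixed grey open scrap bin, 170 x 170 mm outside, 80 mm high, walls and floor 4 mm. Origin: under its centre, on the table; x axis: the way the cover slides open, roughly away from the robot. Two 8 mm wide steel rails, 178 mm apart, tops 88 mm above the table, run along its sides and to 245 mm beyond its centre to carry the open cover.
- cover (a joint): Slide of the bin's flat steel cover, m: 0 = shut, 0.15 = open, at its stop; moves along the bin's x axis, stays where left, 1.5 N of friction. Starts nearly shut. Plate 168 x 168 x 4 mm, top 85 mm above the table. At its stop it leaves the near 145 mm of the bin open over the full width; the far end stays covered.
- cover_tab (a point): Top middle of the cover's upright tab: a steel strip 80 mm wide across the bin (y), 6 mm thick, standing 34 mm above the cover, its top 119 mm above the table, 9 mm in from the cover's near edge. Push it along the bin's x axis.
- post: The free drying post, fixed: an upright grey plastic post 38 mm in diameter on a round steel foot 100 mm in diameter and 12 mm thick; its top is 110 mm above the table and tapers over the last 16 mm to a flat 24 mm wide. Origin: under its centre, on the table.
- post_tip (a point): Centre of the free post's flat top, 110 mm above the table. The cup's inner floor rests here when the cup is on; its rim then hangs 20 mm above the table, 8 mm above the foot.
- post_taken: An equal post that already carries a cup. Origin: under its centre, on the table.
- cup_drying: An equal cup, upside down on that other post. Origin: centre of the closed end's outer face (now its top). Leave alone.
- casting: Cream plaster vase-shaped casting, 72 mm wide, 120 mm high, standing. Origin under its centre. Leave alone.
- spatula: Spatula lying on the table to the left of the posts. Leave alone.
Mind the look-alikes: they are no part of the job. What is shaped like the cup but pink is not meant.

How it is judged:
On the way, in this order (a step that is already met when the one before it is completed fails the run):
1. the bin's cover is pushed open, by at least 110 mm (value of joint cover above 0.11 m), for 0.2 s.
2. all three lumps lie in the bin (x of lump0 in the frame of bin between -0.085 and 0.085 m and y of lump0 in the frame of bin between -0.085 and 0.085 m and z of each of lump0, lump1, lump2 in the frame of bin below 0.075 m and x of lump1 in the frame of bin between -0.085 and 0.085 m and y of lump1 in the frame of bin between -0.085 and 0.085 m and x of lump2 in the frame of bin between -0.085 and 0.085 m and y of lump2 in the frame of bin between -0.085 and 0.085 m), for 0.2 s.
At the end, for the whole second after the job is handed in: All three lumps lie inside the bin, below its rim. The cup is upside down on the free post: its inner floor rests on the post's top (within 4 mm in height, within 11 mm sideways), its axis within 7 degrees of vertical, at rest and released (all of step 2 and horizontal distance between cup_floor and post_tip below 0.011 m and z of cup_floor in the frame of post_tip between -0.004 and 0.004 m and angle between cup's own z axis and vertical above 3.02 rad and linear speed of cup below 0.02 m/s and contact force between the fingers and cup below 0.1 N); the robot touches nothing.
It fails at once if the cup is dropped: it falls faster than 0.5 m/s (a free fall of about 13 mm) with the fingers off it (contact force between the fingers and cup below 0.05 N and linear speed of cup above 0.5 m/s).
It fails at once if the cup is pressed onto the post with more than 40 N (contact force between cup and post above 40 N).
It fails at once if the drying cup is moved more than 15 mm (distance of cup_drying from where it was at the start of the episode above 0.015 m).
It fails at once if the casting or the spatula is moved more than 30 mm (distance of any of casting, spatula from where it was at the start of the episode above 0.03 m).
It also fails if it takes over 72 s, if anything falls off the work surface, if the arm or the gripper's body presses on something with over 40 N, if the wrist force passes 120 N, or if a joint passes its speed limit or range.

## Working session

There is one attempt and no reset: what is moved stays moved. The work goes in short steps, Python scripts to look and compute and a shell command to move; the robot and the scene stay as the last step left them, time stands still between calls to the robot, and variables do not carry over. Pictures are saved under pics/ and viewed, at most 10 in all, crops included, and the job is handed in when it is done.

```bash
ls; mkdir -p pics; python3 - <<'E'
from plant import bot, imaging
import cv2
for n in ["scene","side"]:
    im=imaging.get_image(n); cv2.imwrite(f"pics/{n}0.png",im[:,:,::-1]); print(n,imaging.calibration(n))
print(bot.state(), bot.tip_extent)
E
```

```text
pics
scene {'fov_y': 48.89368416883801, 'cx': 283.9127984556104, 'cy': 208.07200340589955, 'rvec': array([ 1.47916638,  1.81263938, -1.00862988]), 'tvec': array([ 0.11818995, -0.18606664,  1.63285897])}
side {'fov_y': 51.956597829361996, 'cx': 285.93882660049985, 'cy': 211.7942221638774, 'rvec': array([ 2.15131426, -0.09892575,  0.05807661]), 'tvec': array([-0.52675819,  0.11426883,  1.04643165])}
{'time': 0.1, 'qpos': array([ 1.17619013,  0.62922875,  0.03844118,  1.51822496, -0.02700595,
        0.99632456, -0.01998975]), 'joint_velocities': array([-1.14469719e-03, -8.77268684e-04,  7.13554216e-05, -4.04809431e-03,
        2.30975968e-03,  2.69344836e-03,  5.98399734e-05]), 'joint_torque': array([ 3.83741819e-03, -5.50784683e+01,  1.14810426e+00, -1.87115908e+01,
       -5.19941817e-02,  1.92331761e-02,  4.22647986e-05]), 'eef_pos': array([ 0.20972658, -0.61457967,  0.18357594]), 'tcp_rot': array([-3.09760723e+00, -5.13911817e-01,  4.40258358e-04]), 'ft_force': array([-0.79815015,  0.31330367, -0.74842221]), 'wrist_torque': array([-0.02533327,  0.04795039,  0.04189629]), 'gripper_force': 0.0, 'gripper_width': 1.0002042821479826} 0.014
```

View pics/scene0.png

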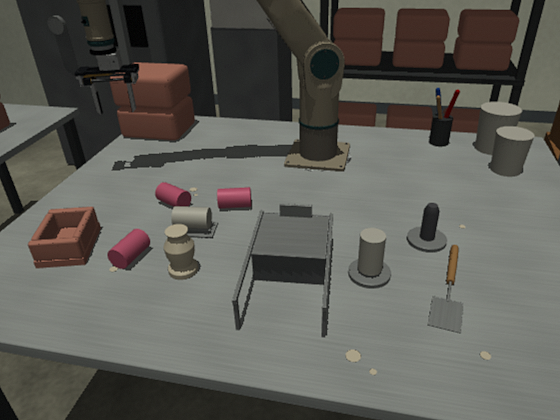

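View pics/side0.png

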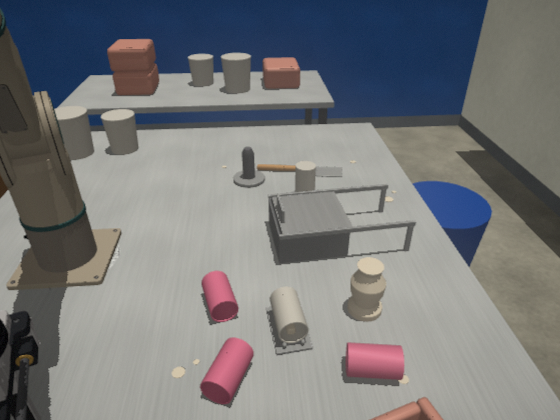

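The scene view shows the white cup at (192,220), mouth to the left, with pink cups around it at (173,194), (235,198) and (129,248). The casting is at (180,250), the bin tab at (296,211), the taken post at (371,255) and the free post at (431,225). In the side view the cup is at (289,313), the free post at (249,165) and the tab at about (279,208).

```bash
cat > h.py <<'E'
import numpy as np, cv2
from scipy.spatial.transform import Rotation as R
from plant import bot, imaging
def cam(n,c=None):
    c=c or imaging.calibration(n); f=210/np.tan(np.radians(c["fov_y"])/2)
    return np.array([[f,0,c["cx"]],[0,f,c["cy"]],[0,0,1]]),R.from_rotvec(c["rvec"]).as_matrix(),np.array(c["tvec"])
def ray(n,uv,c=None):
    K,Rm,t=cam(n,c); d=Rm.T@np.linalg.solve(K,[*uv,1]); return -Rm.T@t,d/np.linalg.norm(d)
def plane(n,uv,z,c=None):
    o,d=ray(n,uv,c); return o+d*(z-o[2])/d[2]
def tri(uv1,uv2,n1="scene",n2="side"):
    o1,d1=ray(n1,uv1);o2,d2=ray(n2,uv2)
    s=np.linalg.lstsq(np.c_[d1,-d2],o2-o1,rcond=None)[0]
    a,b=o1+s[0]*d1,o2+s[1]*d2; return (a+b)/2,np.linalg.norm(a-b)
def proj(n,p,c=None):
    K,Rm,t=cam(n,c); q=K@(Rm@np.array(p)+t); return q[:2]/q[2]
E
python3 - <<'E'
from h import *
a=cv2.imread("pics/scene0.png")[185:295,145:345];b=cv2.imread("pics/side0.png")[140:360,190:430]
a2=cv2.imread("pics/scene0.png")[195:295,340:460]
A=cv2.resize(a,None,fx=4,fy=4,interpolation=cv2.INTER_CUBIC)
cv2.imwrite("pics/c1.png",A)
B=cv2.resize(b,None,fx=2.7,fy=2.7,interpolation=cv2.INTER_CUBIC); cv2.imwrite("pics/c2.png",B)
print("cup",tri((192,220),(289,313)),"tab",plane("scene",(296,205),.119),"post",tri((432,205),(248.5,148)))
print("foot",plane("scene",(427,238),.012),plane("side",(249,178),.012),"taken",plane("scene",(372,233),.115))
E
```

```text
cup (array([ 0.51188668, -0.26064187,  0.03716606]), np.float64(0.0038968060442268275)) tab [0.51705944 0.02466125 0.119     ] post (array([0.447228  , 0.35247696, 0.11241629]), np.float64(3.0353891942562695e-05))
foot [0.4477035 0.3546903 0.012    ] [0.44423441 0.3460205  0.012     ] taken [0.59582437 0.21454155 0.115     ]
```

View pics/c1.png

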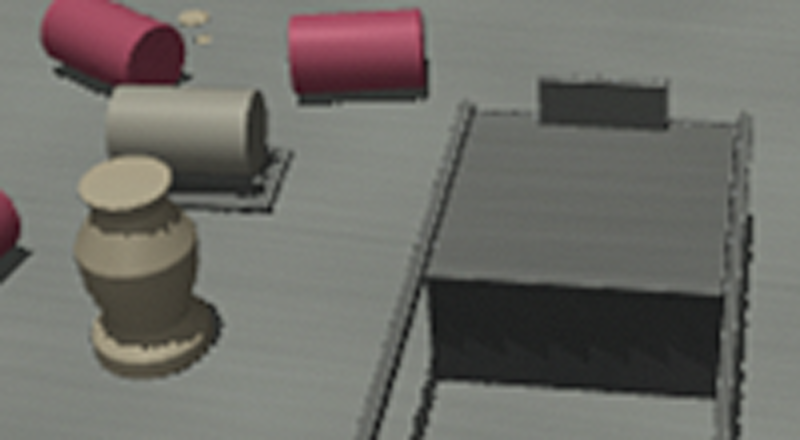

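View pics/c2.png

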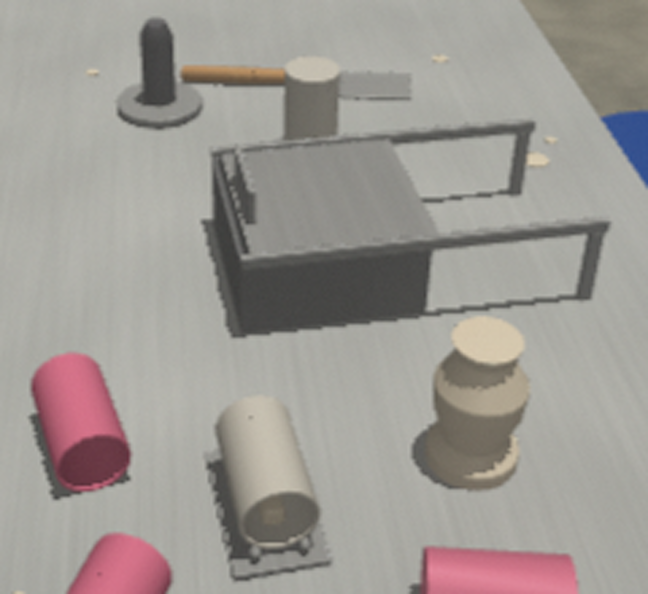

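The crops show the tab's top corners at scene (280,204.5) and (312,205). In the side view the cup's mouth centre is at about (293.7,332.6) and its closed end at about (284.4,297).

```bash
python3 - <<'E'
from h import *
np.set_printoptions(precision=4,suppress=True)
m=plane("side",(293.7,332.6),.042);c=plane("side",(284.4,296.7),.042);print("mouth",m,"closed",c,np.linalg.norm(m-c),np.degrees(np.arctan2(*(m-c)[1::-1])))
print("scene cup ends check",proj("scene",m),proj("scene",c))
l=plane("scene",(280,204.5),.119);r=plane("scene",(312,205),.119);print("tab",l,r,(l+r)/2,np.degrees(np.arctan2(*(r-l)[1::-1])))
S=lambda x,y:(190+x/2.7,140+y/2.7)
for nm,p,z in [("railR near",(243,258),.088),("railR far",(606,224),.088),("railL near",(215,150),.088),("railL far",(531,125),.088)]: print(nm,plane("side",S(*p),z))
P=lambda x,y:(145+x/4,185+y/4)
print("coverfar corners",plane("scene",P(428,278),.085),plane("scene",P(722,296),.085))
print("coverneat",plane("scene",P(475,112),.085),plane("scene",P(738,123),.085))
for n in ["scene","side"]:
    print(n,proj(n,[.447,.352,.012]))
print("casting",plane("side",S(472,468),0),plane("scene",P(150,350),0), plane("scene",P(126,182),.12),plane("side",S(487,340),.12))
print("taken top",plane("side",S(312,70),.115),plane("scene",(372,236),.115))
# post foot ellipse
for n,b in (("scene",(400,200,455,260)),("side",(228,140,270,190))):
    im=cv2.imread(f"pics/{n}0.png");g=cv2.cvtColor(im,cv2.COLOR_BGR2GRAY)[b[1]:b[3],b[0]:b[2]]
    mk=(g<70).astype(np.uint8);k,lab,st,ce=cv2.connectedComponentsWithStats(mk)
    print(n,[(s[:2]+b[:2],s[2:],) for s in st[1:] if s[4]>30])
E
```

```text
mouth [ 0.5141 -0.3128  0.042 ] closed [ 0.5053 -0.2178  0.042 ] 0.09538111291923199 -84.71436544652774
scene cup ends check [173.887  216.5053] [208.2393 218.2642]
tab [ 0.5219 -0.0148  0.119 ] [0.51   0.0635 0.119 ] [0.5159 0.0244 0.119 ] 98.59141131169143
railR near [ 0.5087 -0.0695  0.088 ]
railR far [ 0.8312 -0.0478  0.088 ]
railL near [0.4961 0.108  0.088 ]
railL far [0.8155 0.1284 0.088 ]
coverfar corners [ 0.6849 -0.0433  0.085 ] [0.6701 0.1202 0.085 ]
coverneat [ 0.5165 -0.0593  0.085 ] [0.499  0.1064 0.085 ]
scene [425.9102 237.7264]
side [249.8311 177.0543]
casting [ 0.6724 -0.2389  0.    ] [ 0.6813 -0.2241  0.    ] [ 0.6742 -0.2237  0.12  ] [ 0.6735 -0.2279  0.12  ]
taken top [0.6042 0.2148 0.115 ] [0.6073 0.2152 0.115 ]
scene [(array([420, 203]), array([ 19,  38, 539], dtype=int32)), (array([407, 237]), array([39, 15, 93], dtype=int32))]
side [(array([243, 153]), array([ 11,  26, 133], dtype=int32))]
```

```bash
python3 -m pendant '{"dp":[[0,0,-0.4],[0,0,-0.4],[0,0,-0.4],[0,0,-0.4],[0,0,-0.4],[0,0,-0.4],[0,0,-0.4],[0,0,-0.4],[0,0,-0.4],[0,0,-0.4],[0,0,-0.4],[0,0,0]],"turn":[[0,0,-1],[0,0,-1],[0,0,-1],[0,0,-1],[0,0,-1],[0,0,-1],[0,0,-1],[0,0,-1],[0,0,-1],[0,0,-1],[0,0,-1],[0,0,0]],"grip":[1,1,1,1,1,1,1,1,1,1,1,1]}' 20
python3 - <<'E'
from h import *
s=bot.state();M=R.from_rotvec(s["tcp_rot"]).as_matrix();print(M.round(3),s["qpos"].round(2))
print((M.T@(np.array([.470,.021,.264])-s["eef_pos"]))/.02)
S=lambda x,y:(190+x/2.7,140+y/2.7)
for p in [(70,375),(92,460),(140,555)]: print(plane("side",S(*p),.03))
print(plane("scene",(235,197),.03))
E
```

```text
time: 1.1
eef_pos: [0.2101, -0.6158, 0.2735]
tcp_rot: [2.129, 2.308, -0.001]
ft_force: [-0.2, 0.4, -0.5]
gripper_width: 0.184
gripper_force: 0.0
[[-0.081  0.997  0.001]
 [ 0.997  0.081 -0.002]
 [-0.002  0.001 -1.   ]] [ 1.38  0.57 -0.32  1.39  0.18  1.21  1.13]
[30.69128358 15.52126973  0.43628342]
[ 0.36193128 -0.13768809  0.03      ]
[ 0.38209635 -0.23300985  0.03      ]
[ 0.41694016 -0.32401084  0.03      ]
[ 0.36895222 -0.18643153  0.03      ]
```

```bash
python3 -m pendant '{"dp":[[1,0.5,0],[1,0.5,0],[1,0.5,0],[1,0.5,0],[1,0.5,0],[1,0.5,0],[1,0.5,0],[1,0.5,0],[1,0.5,0],[1,0.5,0],[1,0.5,0],[1,0.5,0],[1,0.5,0],[1,0.5,0],[1,0.5,0],[1,0.5,0]],"turn":[[0,0,0],[0,0,0],[0,0,0],[0,0,0],[0,0,0],[0,0,0],[0,0,0],[0,0,0],[0,0,0],[0,0,0],[0,0,0],[0,0,0],[0,0,0],[0,0,0],[0,0,0],[0,0,0]],"grip":[1,1,1,1,1,1,1,1,1,1,1,1,1,1,1,1]}'
python3 -m pendant '{"dp":[[1,0.5,0],[1,0.5,0],[1,0.5,0],[1,0.5,0],[1,0.5,0],[1,0.5,0],[1,0.5,0],[1,0.5,0],[1,0.5,0],[1,0.5,0],[1,0.5,0],[1,0.5,0],[1,0.5,0],[1,0.5,0],[0.7,0.5,0],[0,0,0]],"turn":[[0,0,0],[0,0,0],[0,0,0],[0,0,0],[0,0,0],[0,0,0],[0,0,0],[0,0,0],[0,0,0],[0,0,0],[0,0,0],[0,0,0],[0,0,0],[0,0,0],[0,0,0],[0,0,0]],"grip":[1,1,1,1,1,1,1,1,1,1,1,1,1,1,1,1]}'
python3 - <<'E'
from h import *
s=bot.state();c=imaging.calibration("wrist");im=imaging.get_image("wrist");cv2.imwrite("pics/w1.png",im[:,:,::-1])
import pickle;pickle.dump(c,open("w1.pkl","wb"));M=R.from_rotvec(s["tcp_rot"]).as_matrix()
print(proj("wrist",[.516,.024,.119],c),(M.T@(np.array([.470,.021,.264])-s["eef_pos"]))/.02)
E
```

```text
time: 2.43
eef_pos: [0.3444, -0.2824, 0.2719]
tcp_rot: [-2.137, -2.301, -0.0]
ft_force: [0.1, -0.8, 1.0]
gripper_width: 0.004
gripper_force: 0.0
time: 3.77
eef_pos: [0.4721, 0.0249, 0.2721]
tcp_rot: [-2.13, -2.307, -0.004]
ft_force: [0.1, 1.0, 0.7]
gripper_width: 0.004
gripper_force: 0.0
[321.95960586 197.42324041] [-0.18544403 -0.12129398  0.40235015]
```

View pics/w1.png

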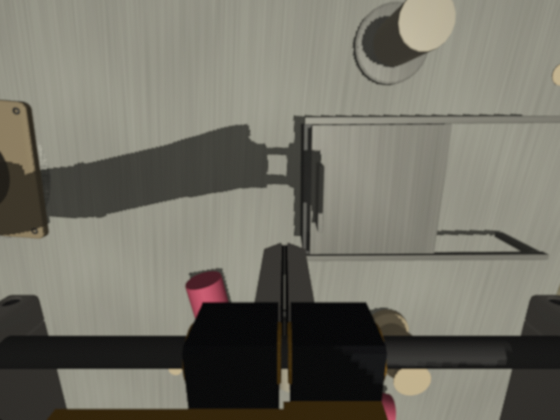

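The wrist view shows the tab centred at about (320,192), close to the prediction. The rails are horizontal in the image at rows 120 and 257, so the tool is aligned with the bin.

```bash
python3 -m pendant '{"dp":[[0,0,1],[0,0,1],[0,0,1],[0,0,1],[0,0,1],[0,0,1],[0,0,1],[0,0,0.5],[0,0,0.5],[0,0,0]],"turn":[[0,0,0],[0,0,0],[0,0,0],[0,0,0],[0,0,0],[0,0,0],[0,0,0],[0,0,0],[0,0,0],[0,0,0]],"grip":[1,1,1,1,1,1,1,1,1,1]}'
python3 -m pendant '{"dp":[[0,0.5,0],[0,0.5,0],[0,0.5,0],[0,0.5,0],[0,0.5,0],[0,0.5,0],[0,0.5,0],[0,0.5,0],[0,0.5,0],[0,0.5,0],[0,0.5,0],[0,0.5,0],[0,0.5,0],[0,0.5,0],[0,0.3,0],[0,0,0],[0,0,0]],"turn":[[0,0,0],[0,0,0],[0,0,0],[0,0,0],[0,0,0],[0,0,0],[0,0,0],[0,0,0],[0,0,0],[0,0,0],[0,0,0],[0,0,0],[0,0,0],[0,0,0],[0,0,0],[0,0,0],[0,0,0]],"grip":[1,1,1,1,1,1,1,1,1,1,1,1,1,1,1,1,1]}'
python3 - <<'E'
from h import *
import pickle;c=pickle.load(open("w1.pkl","rb"))
a,b,d,e=[plane("wrist",p,.088,c) for p in [(305,120),(305,257),(545,120),(545,257)]]
print(a,b,d,e)
im=imaging.get_image("scene");cv2.imwrite("pics/s2.png",cv2.resize(im[170:340,130:460,::-1],None,fx=2,fy=2))
E
```

```text
time: 4.65
eef_pos: [0.4699, 0.0201, 0.1111]
tcp_rot: [-2.134, -2.303, 0.004]
ft_force: [0.5, -0.9, 0.3]
gripper_width: 0.004
gripper_force: 0.0
time: 6.07
eef_pos: [0.6166, 0.0323, 0.1128]
tcp_rot: [2.134, 2.306, 0.0]
ft_force: [-0.2, 1.0, -0.5]
gripper_width: 0.006
gripper_force: 0.0
[0.48995455 0.1085319  0.088     ] [ 0.50710762 -0.06664034  0.088     ] [0.77228171 0.13080908 0.088     ] [ 0.82738383 -0.04146669  0.088     ]
```

View pics/s2.png

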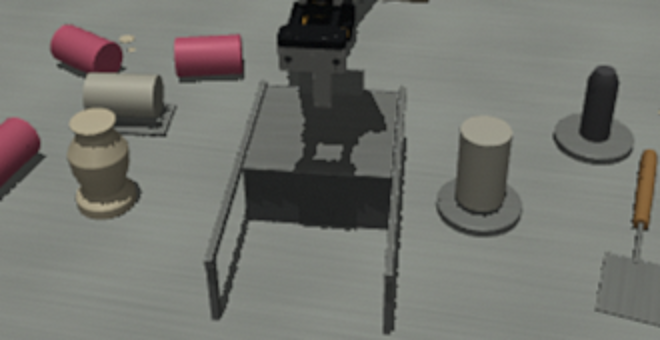

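```bash
python3 - <<'E'
from h import *
s=bot.state();print(s["eef_pos"],proj("scene",s["eef_pos"]+[0,0,-.014]),plane("scene",(291,223),.099),plane("scene",(291,223),.12))
im=imaging.get_image("scene")[185:275,230:350,::-1];im2=imaging.get_image("side")[120:270,220:420,::-1]
cv2.imwrite("pics/s3.png",np.hstack([cv2.resize(im,(480,360)),cv2.resize(im2,(320,240)).repeat(1,0) if 0 else cv2.copyMakeBorder(cv2.resize(im2,(320,240)),0,120,0,0,cv2.BORDER_CONSTANT)]))
E
```

```text
[0.61621756 0.03228127 0.11264881] [291.1223686  235.37979814] [0.56749024 0.02206198 0.099     ] [0.597147   0.02840699 0.12      ]
```

View pics/s3.png

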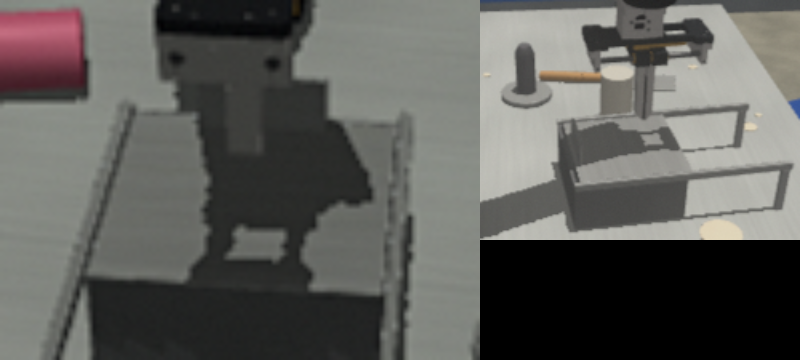

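```bash
python3 - <<'E'
from h import *
print(tri((291,223),(322.5,193)), bot.tip_extent, proj("side",[.616,.032,.099]))
S=lambda x,y:(190+x/2.7,140+y/2.7)
# calibration sanity: tab top corners across views, post tip
print("post tip",tri((432,204),(248.5,148)),"taken top",tri((372,235),S(312,70)))
im=imaging.get_image("wrist");c=imaging.calibration("wrist");print(proj("wrist",[.516,.024,.119],c),proj("wrist",[.616,.032,.113],c));cv2.imwrite("pics/w2.png",im[:,:,::-1])
E
```

```text
(array([0.62033603, 0.03262931, 0.13517992]), np.float64(0.002358080574758704)) 0.014 [319.78888384 205.37793268]
post tip (array([0.44674502, 0.35177923, 0.11381522]), np.float64(0.0022074224612970137)) taken top (array([0.60408576, 0.21486224, 0.11516582]), np.float64(0.00046216620920940075))
[134.35223173 249.26568327] [284.47960138 245.4473416 ]
```

View pics/w2.png

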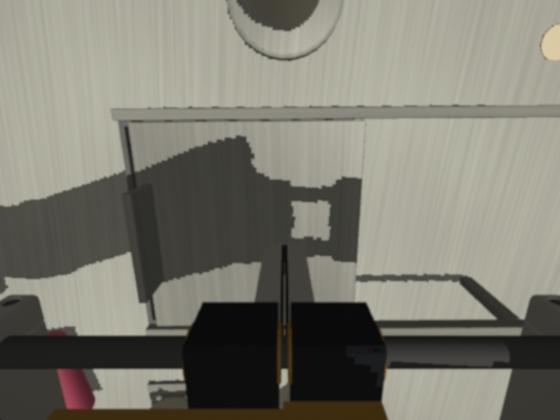

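The wrist view shows the fingertips at (284,245) over the cover, with the tab behind them at (140,245) and unmoved. The tips are at z of about 0.135 and so passed over the tab. I'll check whether the reported z or the finger length is off.

```bash
python3 - <<'E'
from h import *
M=R.from_rotvec([-3.09760723e+00,-5.13911817e-01,4.4e-4]).as_matrix();p=np.array([.20973,-.61458,.18358])
for sg in (1,-1):
  for dz in (.014,-.022): print(sg,dz,proj("scene",p+M@[0,sg*.053,dz]))
im=cv2.imread("pics/scene0.png")[50:130,60:160];print(bot.state()["eef_pos"],bot.state()["qpos"].round(3))
cv2.imwrite("pics/x.png",cv2.resize(im,None,fx=5,fy=5,interpolation=cv2.INTER_CUBIC))
g=cv2.cvtColor(cv2.imread("pics/scene0.png"),cv2.COLOR_BGR2GRAY)
for x in (97,99,101,131,133,135): print(x,g[88:124,x])
# height of camera from wrist images: cover near-edge/rail width
c=imaging.calibration("wrist");a,b=[plane("wrist",q,.088,c) for q in [(250,112),(250,325)]];print(a,b,np.linalg.norm(a-b),ray("wrist",(0,0),c)[0])
E
```

```text
1 0.014 [102.12053374 123.34961276]
1 -0.022 [ 99.4217353  112.66707607]
-1 0.014 [135.82210544 121.1559887 ]
-1 -0.022 [133.58677559 110.5085001 ]
[0.61616366 0.03233009 0.11253698] [ 0.187  0.702 -0.472  1.676  0.398  0.861 -0.374]
97 [39 40 40 26  9  5  0  2 12 17 29 41 44 47 58 66 63 62 61 62 61 60 60 54
 47 38 38 39 39 41 41 41 40 39 39 40]
99 [40 40 41 42 40 43 42 37 35 33 26 16 10  5  0  2 12 20 32 40 45 52 62 65
 63 55 42 36 40 41 40 40 42 40 42 41]
101 [39 40 39 41 41 39 41 39 40 40 42 41 42 42 41 36 34 33 27 16 11  4  0  4
 11 23 38 39 40 40 40 40 41 40 40 39]
131 [49 48 46 51 57 62 63 62 59 60 61 61 61 62 58 53 52 50 48 45 41 37 38 34
 66 86 70 62 62 62 61 63 61 61 59 59]
133 [61 60 58 56 54 51 48 43 44 46 51 49 48 53 57 63 65 61 62 60 61 62 60 57
 72 88 71 63 62 62 62 62 62 59 59 60]
135 [61 61 60 61 60 60 58 59 58 57 57 54 54 53 50 49 45 41 46 48 53 55 51 48
 72 88 74 64 63 62 63 60 61 60 60 61]
[0.58571614 0.11770696 0.088     ] [ 0.59360903 -0.05238118  0.088     ] 0.17027117655452217 [0.60936578 0.11529851 0.3116755 ]
```

```bash
python3 -m pendant '{"dp":[[0,-0.9,-0.2],[0,-1,0],[0,-1,0],[0,-1,0],[0,-1,0],[0,-1,0],[0,-1,0],[0,-0.7,0],[0,0,0.5],[0,0,0.5],[0,0,0.5],[0,0,0.4],[0,0,0]],"turn":[[0,0,0],[0,0,0],[0,0,0],[0,0,0],[0,0,0],[0,0,0],[0,0,0],[0,0,0],[0,0,0],[0,0,0],[0,0,0],[0,0,0],[0,0,0]],"grip":[1,1,1,1,1,1,1,1,1,1,1,1,1]}'
python3 - <<'E'
from h import *
for dz in (.061,.097): print(proj("side",[.62,.0326,.135+dz]),proj("scene",[.62,.0326,.135+dz]))
s=bot.state();print("tip expected",[proj(n,s["eef_pos"]+[0,0,.022]) for n in ("scene","side")])
im=imaging.get_image("scene")[170:230,250:340,::-1];im2=imaging.get_image("side")[130:250,230:330,::-1]
cv2.imwrite("pics/s4.png",np.hstack([cv2.resize(im,(450,300)),cv2.resize(im2,(250,300))]))
E
```

```text
time: 7.35
eef_pos: [0.4646, 0.0207, 0.0763]
tcp_rot: [-2.131, -2.305, 0.003]
ft_force: [-0.0, 0.3, 0.0]
gripper_width: 0.009
gripper_force: 0.0
[323.34750714 170.43678693] [290.3093877 200.5314154]
[324.14481009 156.59844366] [290.06296946 186.32217918]
tip expected [array([298.4480861 , 200.89180377]), array([258.83950773, 211.06512176])]
```

View pics/s4.png

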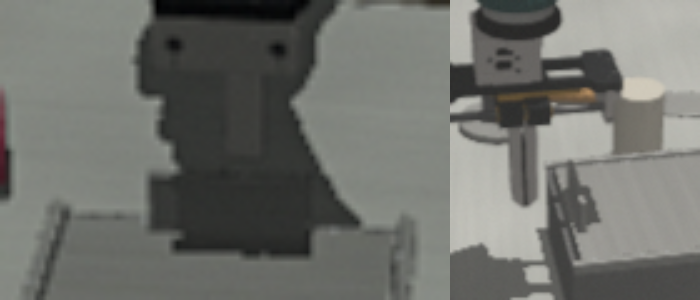

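The side view shows the fingertips now low behind the tab, at about (259.6,212). This matches a tip 22 mm above the reported TCP z. The tool is about 36 mm higher than the state's z suggests, so I'll push at this height.

```bash
python3 -m pendant '{"dp":[[0,0.5,0],[0,0.5,0],[0,0.5,0],[0,0.5,0],[0,0.5,0],[0,0.5,0],[0,0.5,0],[0,0.5,0],[0,0.5,0],[0,0.5,0],[0,0.5,0],[0,0.5,0],[0,0.5,0],[0,0.5,0],[0,0.5,0],[0,0.5,0],[0,0,0]],"turn":[[0,0,0],[0,0,0],[0,0,0],[0,0,0],[0,0,0],[0,0,0],[0,0,0],[0,0,0],[0,0,0],[0,0,0],[0,0,0],[0,0,0],[0,0,0],[0,0,0],[0,0,0],[0,0,0],[0,0,0]],"grip":[1,1,1,1,1,1,1,1,1,1,1,1,1,1,1,1,1]}'
cat > cov.py <<'E'
from h import *
g=cv2.cvtColor(imaging.get_image("scene"),cv2.COLOR_RGB2GRAY)
# profile along the bin's axis line on plane z=.085, off-centre both sides
for y0 in (-.02,.07):
    out=[]
    for d in np.arange(.50,.86,.01):
        u,v=proj("scene",[d,y0+.08*(d-.5),.085]); out.append(int(g[int(round(v)),int(round(u))]))
    print(y0,out)
E
python3 cov.py
```

```text
time: 8.87
eef_pos: [0.6266, 0.0338, 0.0785]
tcp_rot: [2.133, 2.306, 0.003]
ft_force: [-0.2, 0.3, -0.6]
gripper_width: 0.002
gripper_force: 0.0
-0.02 [44, 63, 61, 61, 63, 50, 40, 40, 39, 32, 113, 54, 55, 63, 68, 113, 111, 106, 109, 110, 107, 110, 108, 107, 104, 108, 109, 108, 102, 103, 109, 54, 56, 53, 54, 52]
0.07 [90, 37, 41, 42, 40, 43, 39, 37, 36, 37, 34, 32, 32, 75, 109, 107, 105, 107, 109, 106, 108, 104, 107, 106, 104, 105, 105, 104, 104, 111, 47, 55, 55, 56, 55, 54]
```

```bash
python3 -m pendant '{"dp":[[0,0.2,0],[0,0.2,0],[0,0.2,0],[0,0,0],[0,0,0],[0,0,0]],"turn":[[0,0,0],[0,0,0],[0,0,0],[0,0,0],[0,0,0],[0,0,0]],"grip":[1,1,1,1,1,1]}'
python3 cov.py
python3 - <<'E'
from h import *
s=bot.state();M=R.from_rotvec(s["tcp_rot"]).as_matrix();c=imaging.calibration("wrist");print(M.T@(ray("wrist",(0,0),c)[0]-s["eef_pos"]),s["qpos"].round(2))
E
```

```text
time: 9.42
eef_pos: [0.637, 0.0339, 0.0785]
tcp_rot: [2.133, 2.306, 0.001]
ft_force: [0.2, 0.3, -0.8]
gripper_width: 0.003
gripper_force: 0.0
-0.02 [7, 12, 65, 62, 62, 63, 62, 40, 42, 41, 39, 113, 50, 55, 57, 101, 113, 110, 107, 110, 112, 106, 110, 106, 107, 106, 108, 107, 107, 104, 102, 112, 48, 55, 54, 53]
0.07 [90, 37, 40, 41, 42, 41, 42, 41, 43, 39, 38, 30, 32, 31, 87, 108, 110, 104, 107, 109, 105, 109, 106, 106, 108, 105, 108, 106, 104, 102, 110, 48, 56, 55, 54, 55]
[ 0.08318625 -0.00038005 -0.1991182 ] [ 0.17  0.77 -0.45  1.64  0.42  0.83 -0.38]
```

```bash
python3 -m pendant '{"dp":[[0,-0.5,0],[0,0,-1],[0,0,-1],[0,0,-1],[0,0,-1],[0,0,-1],[0,0,-1],[0,0,-1],[0,0,-1]],"turn":[[0,0,0],[0,0,0],[0,0,0],[0,0,0],[0,0,0],[0,0,0],[0,0,0],[0,0,0],[0,0,0]],"grip":[1,1,1,1,1,1,1,1,1]}'
python3 -m pendant '{"dp":[[-0.96,-0.37,0],[-0.96,-0.37,0],[-0.96,-0.37,0],[-0.96,-0.37,0],[-0.96,-0.37,0],[-0.96,-0.37,0],[-0.96,-0.37,0],[-0.96,-0.37,0],[-0.96,-0.37,0],[-0.96,-0.37,0],[-0.96,-0.37,0],[-0.96,-0.37,0],[-0.96,-0.37,0],[-0.96,-0.37,0],[-0.96,-0.37,0],[-0.96,-0.37,0],[-0.96,-0.37,1],[-0.96,-0.37,1],[-0.96,-0.37,1],[-0.96,-0.37,1]],"turn":[[0,0,0],[0,0,0],[0,0,0],[0,0,0],[0,0,0],[0,0,0],[0,0,0],[0,0,0],[0,0,0],[0,0,0],[0,0,0],[0,0,0],[0,0,0],[0,0,0],[0,0,0],[0,0,0],[0,0,0],[0,0,0],[0,0,0],[0,0,0]],"grip":[0,0,0,0,0,0,0,0,0,0,0,0,0,0,0,0,0,0,0,0]}'
python3 -m pendant '{"dp":[[0,0,0],[0,0,0]],"turn":[[0,0,0],[0,0,0]],"grip":[0,0]}' >/dev/null
cat > see.py <<'E'
from h import *
np.set_printoptions(precision=4,suppress=True)
s=bot.state();M=R.from_rotvec(s["tcp_rot"]).as_matrix();c=imaging.calibration("wrist");im=imaging.get_image("wrist")
cv2.imwrite("pics/w3.png",im[:,:,::-1]);hsv=cv2.cvtColor(im,cv2.COLOR_RGB2HSV).astype(int)
print(s["eef_pos"],M,"camoff",M.T@(ray("wrist",(0,0),c)[0]-s["eef_pos"]))
e=[proj("wrist",p,c) for p in ([.5141,-.3128,.042],[.5053,-.2178,.042])];print("pred mouth, closed",e)
u,v=np.mean(e,0).astype(int);print("center hsv",hsv[v,u],"bg",hsv[40,60],hsv[40,300])
import pickle;pickle.dump(c,open("w3.pkl","wb"))
for r in range(max(v-100,0),min(v+100,419),12): print(r,[tuple(x) for x in hsv[r,u-100:u+100:14]])
E
python3 see.py
```

```text
time: 10.22
eef_pos: [0.6267, 0.0331, 0.2396]
tcp_rot: [2.133, 2.306, 0.001]
ft_force: [0.8, 0.1, -0.3]
gripper_width: 0.005
gripper_force: 0.0
time: 11.88
eef_pos: [0.5087, -0.3623, 0.1579]
tcp_rot: [2.132, 2.305, -0.0]
ft_force: [0.1, -0.3, 0.1]
gripper_width: 0.998
gripper_force: 0.0
[ 0.5078 -0.3618  0.1574] [[-0.0753  0.9972 -0.0018]
 [ 0.9972  0.0753  0.0012]
 [ 0.0013 -0.0017 -1.    ]] camoff [ 0.0832 -0.0004 -0.1992]
pred mouth, closed [array([294.7591, 155.0606]), array([293.9229,  49.4198])]
center hsv [ 23  41 204] bg [ 28  24 157] [ 28  23 158]
2 [(np.int64(30), np.int64(23), np.int64(158)), (np.int64(28), np.int64(24), np.int64(160)), (np.int64(28), np.int64(24), np.int64(162)), (np.int64(30), np.int64(22), np.int64(161)), (np.int64(30), np.int64(23), np.int64(156)), (np.int64(28), np.int64(24), np.int64(158)), (np.int64(30), np.int64(23), np.int64(158)), (np.int64(30), np.int64(24), np.int64(157)), (np.int64(28), np.int64(23), np.int64(154)), (np.int64(30), np.int64(23), np.int64(158)), (np.int64(28), np.int64(24), np.int64(160)), (np.int64(30), np.int64(23), np.int64(1
[... 10282 characters left out ...]
4(23), np.int64(153))]
194 [(np.int64(175), np.int64(147), np.int64(87)), (np.int64(175), np.int64(143), np.int64(73)), (np.int64(30), np.int64(25), np.int64(70)), (np.int64(30), np.int64(28), np.int64(72)), (np.int64(30), np.int64(25), np.int64(72)), (np.int64(26), np.int64(25), np.int64(70)), (np.int64(28), np.int64(24), np.int64(151)), (np.int64(28), np.int64(25), np.int64(156)), (np.int64(26), np.int64(25), np.int64(70)), (np.int64(30), np.int64(23), np.int64(67)), (np.int64(30), np.int64(25), np.int64(154)), (np.int64(30), np.int64(23), np.int64(155)), (np.int64(30), np.int64(25), np.int64(82)), (np.int64(175), np.int64(143), np.int64(82)), (np.int64(175), np.int64(144), np.int64(136))]
```

```bash
cat > cup.py <<'E'
from h import *
import pickle,sys
np.set_printoptions(precision=4,suppress=True)
c=pickle.load(open("w3.pkl","rb"));im=cv2.imread("pics/w3.png");h=cv2.cvtColor(im,cv2.COLOR_BGR2HSV).astype(int)
m=((h[...,1]>33)&(h[...,0]<27)&(h[...,0]>16)&(h[...,2]>75)).astype(np.uint8)
k,lab,st,ce=cv2.connectedComponentsWithStats(m);i=lab[100,294];print(st[i],ce[i])
L=[];Rr=[];
for r in range(60,145,4):
    x=np.where(lab[r]==i)[0];L.append((x.min()-.5,r));Rr.append((x.max()+.5,r))
x=np.where(lab[:,294]==i)[0];print("rows",x.min(),x.max())
o=ray("wrist",(0,0),c)[0]
# planes tangent to the cylinder through camera -> axis direction & apparent half-angle
def nrm(P):
    D=np.array([ray("wrist",p,c)[1] for p in P]);return np.linalg.svd(D)[2][-1]
n1,n2=nrm(L),nrm(Rr);ax=np.cross(n1,n2);ax/=np.linalg.norm(ax);ax*=-np.sign(ax[1])
n1*=np.sign(n1@np.array([1,0,0]));n2*=np.sign(n2@np.array([1,0,0]))
half=np.arccos(n1@n2)/2;dist=.029/np.sin(half)
mid=np.cross(n1/1+n2,ax);mid/=np.linalg.norm(mid);mid*=np.sign(-mid[2])
pt=o+dist*mid;print("axis dir",ax,np.degrees(np.arctan2(ax[1],ax[0])),"cam",o,"dist",dist,"axis pt (z should be .042)",pt)
s=(.042-o[2])/mid[2];print("axis at z .042:",o+s*mid)
# closed end: top edge pixel row on the crown (z .071); mouth edge likewise
for r in (x.min()-.5,x.max()+.5): print(r,plane("wrist",(294,r),.071,c),plane("wrist",(294,r),.042,c))
E
python3 cup.py
```

```text
[ 259   43   64  117 6869] [291.8295 100.4079]
rows 44 158
axis dir [ 0.1145 -0.9925  0.0433] -83.41676126232173 cam [ 0.5015 -0.2791  0.3566] dist 0.31739779198036355 axis pt (z should be .042) [ 0.5103 -0.2919  0.0396]
axis at z .042: [ 0.5102 -0.2918  0.042 ]
43.5 [ 0.5046 -0.219   0.071 ] [ 0.505 -0.213  0.042]
158.5 [ 0.5125 -0.3128  0.071 ] [ 0.5136 -0.3163  0.042 ]
```

```bash
python3 -m pendant '{"dp":[[0,0,0],[0,0,0],[0,0,0],[0,0,0],[0,0,0],[0,0,0],[0,0,0],[0,0,0],[0,0,0],[0,0,0]],"turn":[[0,0,-0.22],[0,-1,0],[0,-1,0],[0,-1,0],[0,-1,0],[0,-1,0],[0,-1,0],[0,-0.55,0],[0,0,0],[0,0,0]],"grip":[0,0,0,0,0,0,0,0,0,0]}'
python3 - <<'E'
from h import *
np.set_printoptions(precision=4,suppress=True)
s=bot.state();M=R.from_rotvec(s["tcp_rot"]).as_matrix();c=imaging.calibration("wrist")
o=ray("wrist",(0,0),c)[0];print(M,"camoff",M.T@(o-s["eef_pos"]),"world",o-s["eef_pos"],s["qpos"])
for off in (M@[0,0,-.036],np.array([0,0,.036])):
  for sg in (1,-1): print([proj(n,s["eef_pos"]+off+M@[0,sg*.053,.014]) for n in ("scene","side")])
for n in ("scene","side"): cv2.imwrite(f"pics/t_{n}.png",imaging.get_image(n)[:,:,::-1])
a=cv2.imread("pics/t_scene.png")[130:260,120:270];b=cv2.imread("pics/t_side.png")[200:420,180:400]
cv2.imwrite("pics/t.png",np.hstack([cv2.resize(a,(400,347)),cv2.copyMakeBorder(cv2.resize(b,(347,347)),0,0,0,0,0)]))
E
```

```text
time: 12.93
eef_pos: [0.5088, -0.3598, 0.1563]
tcp_rot: [1.707, 1.901, -0.632]
ft_force: [1.3, -0.0, 0.1]
gripper_width: 0.998
gripper_force: 0.0
[[-0.0852  0.9945  0.0604]
 [ 0.7603  0.1041 -0.6411]
 [-0.6439 -0.0087 -0.765 ]] camoff [ 0.0839 -0.0004 -0.1998] world [-0.0196  0.1918  0.0988] [ 0.1136  0.6023  0.065   2.0546  1.2151  0.6857 -0.7835]
[array([148.0268, 181.8357]), array([324.2227, 289.7924])]
[array([162.05  , 161.9356]), array([260.8098, 298.2702])]
[array([138.4206, 178.4854]), array([328.2571, 295.8872])]
[array([153.1519, 158.7925]), array([262.7187, 304.8281])]
```

```bash
python3 - <<'E'
from h import *
for n,pts in (("scene",[(148,182),(162,162),(138,178),(153,159)]),("side",[(324,290),(261,298),(328,296),(263,305)])):
    a=cv2.imread(f"pics/t_{n}.png").astype(int);b=cv2.imread(f"pics/{n}0.png").astype(int)
    d=(abs(a-b).sum(2)>40).astype(int);print(n)
    x0,y0=np.min(pts,0)-14;x1,y1=np.max(pts,0)+14
    for y in range(y0,y1): print(y,"".join(".#"[v] if a[y,x0+i].sum()<240 or not v else "o" for i,v in enumerate(d[y,x0:x1])))
    print(x0)
E
```

```text
scene
145 ..................................o#################
146 .................................o##################
147 ................................o###################
148 ................................o###################
149 ...............................o####################
150 ..............................o#####################
151 ..............................o#####################
152 .............................o######################
153 ........................ooooo.#####.#.#######..#####
154 ................oooooooooooooooooo#####......#..####
155 ..........ooooooooooooooooooooooo###.............###
156 .........oooooooooooooooooooooooooo#...............#
157 .........ooooooooooooooooooooooooooo................
158 ..........ooooooooooooooooooooooooooo#..............
159 ..........ooooooooooooooooooooooooooo#..............
160 oo.......oooooooooooooooooooooooooooo..............#
161 oooooooooooooooooooooooooooooooooooo#....#.#########
162 oooooooooooooooooooooooooooooooooooo....############
163 oo....ooooooooooooooooooooooooooooo#...#############
164 o....oo
[... 5425 characters left out ...]
 oooooooooooooooooooo........o..o.o.ooooooo......ooooooooooooo.oooooooooooooooooooooo.oooooooooo
313 oooooooooooooooooooo..........o.o.ooooooo.oooooo...oooooooooooooooooooooooooooooooooooooooooooo
314 oooooooooooooooooooooo..........oooooo...oooooooooooooooooooooooo.ooooooooooooooooooooooooooooo
315 ooooooooooooooooooooooo........ooooo..ooooooooooooo.ooooooooooooooooooooooooooooooooooooooooooo
316 ooooooooooooooooooooooo.......ooooo.oooooooooooooooo.oooooooooooooooooooooooooooooooooooooooooo
317 ooooooooooooooooooooooo.......ooo..o.oooooooooooooooo..ooooooo.oooooooooooooooooooooooooooooooo
318 ooooooooooooooooooooooo......oo...ooooooooooooooooooooooooooooooooooooooooooooooooooooooooooooo
247
```

```bash
cat > go.py <<'E'
from h import *
import sys
np.set_printoptions(precision=3,suppress=True)
def g():
    s=bot.state();M=R.from_rotvec(s["tcp_rot"]).as_matrix();return s["eef_pos"]+M@[0,0,-.041],M,s
def to(t):
    p,M,s=g();print("grasp at",p,"z",M[:,2],"x",M[:,0],"to go (tool, units)",M.T@(np.array(t)-p)/.02,"F",s["ft_force"].round(1),s["gripper_width"],"q",s["qpos"])
if __name__=="__main__": to([float(a) for a in sys.argv[1:4]])
E
python3 go.py .507 -.260 .042
```

```text
grasp at [ 0.505 -0.337  0.189] z [ 0.058 -0.642 -0.764] x [-0.079  0.76  -0.645] to go (tool, units) [7.644 0.509 3.144] F [-0.8  0.4 -0. ] 1.0004029508168957 q [ 0.119  0.601  0.066  2.053  1.215  0.686 -0.784]
```

```bash
python3 -m pendant '{"dp":[[0.9,0.1,-1],[0.9,0.1,-1],[0.9,0.1,0],[0.9,0.1,0],[0.9,0.1,0],[0.9,0,0],[0.9,0,0],[0.9,0,0],[0.44,0,0],[0,0,0],[0,0,0]],"turn":[[0,0,0],[0,0,0],[0,0,0],[0,0,0],[0,0,0],[0,0,0],[0,0,0],[0,0,0],[0,0,0],[0,0,0],[0,0,0]],"grip":[0,0,0,0,0,0,0,0,0,0,0]}'; python3 go.py .507 -.260 .042
```

```text
time: 13.95
eef_pos: [0.5024, -0.2211, 0.0887]
tcp_rot: [1.714, 1.893, -0.636]
ft_force: [0.3, -0.3, 0.4]
gripper_width: 0.998
gripper_force: 0.0
grasp at [ 0.5   -0.195  0.12 ] z [ 0.056 -0.643 -0.764] x [-0.078  0.76  -0.646] to go (tool, units) [0.014 0.059 5.096] F [ 0.3 -0.3  0.4] 0.9976678480604207 q [-0.138  0.719  0.013  2.126  1.197  0.755 -1.118]
```

```bash
python3 -m pendant '{"dp":[[0,0.1,0.7],[0,0,0.7],[0,0,0.7],[0,0,0.6],[0,0,0.6],[0,0,0.6],[0,0,0.6],[0,0,0.6],[0,0,0],[0,0,0]],"turn":[[0,0,0],[0,0,0],[0,0,0],[0,0,0],[0,0,0],[0,0,0],[0,0,0],[0,0,0],[0,0,0],[0,0,0]],"grip":[0,0,0,0,0,0,0,0,0,0]}'; python3 go.py .507 -.260 .042
```

```text
time: 14.78
eef_pos: [0.5096, -0.2869, 0.0109]
tcp_rot: [1.715, 1.892, -0.637]
ft_force: [0.2, 0.6, 0.1]
gripper_width: 0.998
gripper_force: 0.0
grasp at [ 0.507 -0.261  0.042] z [ 0.056 -0.644 -0.763] x [-0.078  0.759 -0.646] to go (tool, units) [ 0.028 -0.015 -0.01 ] F [0.2 0.6 0.1] 0.9975561983758494 q [-0.057  0.886  0.096  2.115  1.473  0.628 -1.327]
```

Now close gently.

```bash
python3 -m pendant '{"dp":[[0,0,0],[0,0,0],[0,0,0],[0,0,0],[0,0,0],[0,0,0],[0,0,0],[0,0,0],[0,0,0],[0,0,0]],"turn":[[0,0,0],[0,0,0],[0,0,0],[0,0,0],[0,0,0],[0,0,0],[0,0,0],[0,0,0],[0,0,0],[0,0,0]],"grip":[0.1,0.2,0.3,0.5,0.7,1,1,1,1,1]}' 15; python3 go.py .507 -.260 .20
```

```text
time: 15.62
eef_pos: [0.5089, -0.2853, 0.0103]
tcp_rot: [1.713, 1.895, -0.637]
ft_force: [-3.8, 3.8, 4.8]
gripper_width: 0.622
gripper_force: 15.0
grasp at [ 0.507 -0.259  0.042] z [ 0.055 -0.643 -0.764] x [-0.08   0.759 -0.646] to go (tool, units) [-5.156 -0.062 -6.013] F [-3.8  3.8  4.8] 0.622057352588822 q [-0.059  0.887  0.096  2.117  1.474  0.628 -1.329]
```

```bash
python3 -m pendant '{"dp":[[-0.2,0,-0.23],[-0.4,0,-0.5],[-0.6,0,-0.7],[-0.6,0,-0.7],[-0.6,0,-0.7],[-0.6,0,-0.7],[-0.6,0,-0.7],[-0.6,0,-0.7],[-0.6,0,-0.7],[-0.2,0,-0.3],[0,0,0],[0,0,0]],"turn":[[0,0,0],[0,0,0],[0,0,0],[0,0,0],[0,0,0],[0,0,0],[0,0,0],[0,0,0],[0,0,0],[0,0,0],[0,0,0],[0,0,0]],"grip":[1,1,1,1,1,1,1,1,1,1,1,1]}'; python3 go.py .563 .08 .20
```

```text
time: 16.62
eef_pos: [0.5117, -0.2846, 0.1651]
tcp_rot: [1.712, 1.895, -0.634]
ft_force: [0.2, -0.4, -1.9]
gripper_width: 0.624
gripper_force: 15.0
grasp at [ 0.509 -0.258  0.196] z [ 0.058 -0.642 -0.764] x [-0.08   0.76  -0.645] to go (tool, units) [ 12.525   4.337 -10.845] F [ 0.2 -0.4 -1.9] 0.6241347264521876 q [-0.016  0.58   0.029  2.065  1.109  0.78  -0.822]
```

```bash
python3 -m pendant '{"dp":[[0.3,0.1,-0.27],[0.63,0.2,-0.54],[0.63,0.2,-0.54],[0.63,0.2,-0.54],[0.63,0.2,-0.54],[0.63,0.2,-0.54],[0.63,0.2,-0.54],[0.63,0.2,-0.54],[0.63,0.2,-0.54],[0.63,0.2,-0.54],[0.63,0.2,-0.54],[0.63,0.2,-0.54],[0.63,0.2,-0.54],[0.63,0.2,-0.54],[0.63,0.2,-0.54],[0.63,0.2,-0.54],[0.63,0.2,-0.54],[0.63,0.2,-0.54],[0.63,0.2,-0.54],[0.63,0.2,-0.54]],"turn":[[0,0,0],[0,0,0],[0,0,0],[0,0,0],[0,0,0],[0,0,0],[0,0,0],[0,0,0],[0,0,0],[0,0,0],[0,0,0],[0,0,0],[0,0,0],[0,0,0],[0,0,0],[0,0,0],[0,0,0],[0,0,0],[0,0,0],[0,0,0]],"grip":[1,1,1,1,1,1,1,1,1,1,1,1,1,1,1,1,1,1,1,1]}' | head -3; python3 -m pendant '{"dp":[[0.3,0.2,-0.27],[0,0,0],[0,0,0]],"turn":[[0,0,0],[0,0,0],[0,0,0]],"grip":[1,1,1]}' >/dev/null; python3 go.py .563 .08 .20
cat > plan.py <<'E'
from go import *
p,M,s=g()
# cup z in tool frame: cup was level along heading -84.1 when grasped with M0
M0=R.from_rotvec([1.713,1.895,-.637]).as_matrix()
a=np.radians(-84.1);ct=M0.T@np.array([np.cos(a),np.sin(a),0]);print("cup z in tool",ct)
al=np.radians(float(sys.argv[1]));n=int(sys.argv[2]);m0=p+M@ct*.0525;m1=np.array([float(v) for v in sys.argv[3:6]])
# target: cup z down, tool y near horizontal heading al-90
yt=np.array([np.sin(al),-np.cos(al),0]);cz=np.array([0,0,-1.])
A,_=R.align_vectors([cz,yt],[ct,[0,1,0]],weights=[1e6,1]);T=A.as_matrix();print("target",T[:,2],T[:,0])
rv=R.from_matrix(M.T@T).as_rotvec();print("total turn",rv,np.linalg.norm(rv)/.12,"per row",rv/n/.12)
Pp=s["eef_pos"];Mp=M
for i in range(1,n+1):
    f=i/n;Mi=M@R.from_rotvec(rv*f).as_matrix();m=m0+(m1-m0)*f;gi=m-Mi@ct*.0525;Pi=gi+Mi@[0,0,.041]
    print(i,(Mp.T@(Pi-Pp)/.02).round(2),"cupz",(Mi@ct).round(2));Pp,Mp=Pi,Mi
E
python3 plan.py 38 20 .565 .0265 .13
```

```text
time: 18.28
eef_pos: [0.5572, 0.0463, 0.167]
tcp_rot: [1.712, 1.895, -0.636]
grasp at [0.558 0.079 0.199] z [ 0.057 -0.644 -0.763] x [-0.081  0.759 -0.646] to go (tool, units) [-0.039  0.249 -0.065] F [-0.2  1.  -1.7] 0.6214771427809271 q [-0.474  0.72  -0.15   1.703  0.742  1.243 -0.942]
cup z in tool [-0.764  0.006  0.646]
target [ 0.6    0.473 -0.646] [0.511 0.394 0.764]
total turn [-0.096  1.432  1.106] 15.09893253589544 per row [-0.04   0.597  0.461]
1 [ 0.13  0.12 -0.01] cupz [ 0.07 -1.   -0.07]
2 [ 0.12  0.11 -0.01] cupz [ 0.03 -0.99 -0.14]
3 [0.11 0.11 0.  ] cupz [-0.   -0.98 -0.22]
4 [0.1  0.1  0.01] cupz [-0.03 -0.96 -0.29]
5 [0.08 0.1  0.01] cupz [-0.06 -0.93 -0.36]
6 [0.07 0.09 0.02] cupz [-0.08 -0.9  -0.43]
7 [0.06 0.09 0.02] cupz [-0.1  -0.86 -0.5 ]
8 [0.05 0.09 0.02] cupz [-0.12 -0.81 -0.57]
9 [0.03 0.08 0.02] cupz [-0.13 -0.76 -0.63]
10 [0.02 0.08 0.02] cupz [-0.14 -0.71 -0.69]
11 [0.   0.08 0.02] cupz [-0.14 -0.65 -0.75]
12 [-0.01  0.08  0.02] cupz [-0.14 -0.59 -0.8 ]
13 [-0.02  0.08  0.02] cupz [-0.14 -0.52 -0.84]
14 [-0.04  0.09  0.02] cupz [-0.13 -0.45 -0.88]
15 [-0.05  0.09  0.01] cupz [-0.12 -0.38 -0.92]
16 [-0.06  0.09  0.01] cupz [-0.1  -0.3  -0.95]
17 [-0.07  0.09 -0.  ] cupz [-0.08 -0.23 -0.97]
18 [-0.08  0.1  -0.01] cupz [-0.06 -0.15 -0.99]
19 [-0.09  0.1  -0.01] cupz [-0.03 -0.08 -1.  ]
20 [-0.1   0.11 -0.02] cupz [ 0. -0. -1.]
```

```bash
python3 -m pendant '{"dp":[[0.7,0.1,0.3],[0.7,0.1,0.3],[0.7,0.1,0.3],[0.7,0.1,0.3],[0,0,0],[0,0,0]],"turn":[[0,0,0],[0,0,0],[0,0,0],[0,0,0],[0,0,0],[0,0,0]],"grip":[1,1,1,1,1,1]}'; python3 plan.py 38 20 .565 .03 .12
```

```text
time: 19.03
eef_pos: [0.5645, 0.081, 0.1113]
tcp_rot: [1.71, 1.897, -0.639]
ft_force: [0.3, -0.2, -0.9]
gripper_width: 0.623
gripper_force: 15.0
cup z in tool [-0.764  0.006  0.646]
target [ 0.6    0.473 -0.646] [0.511 0.394 0.764]
total turn [-0.098  1.434  1.107] 15.113409622397075 per row [-0.041  0.597  0.461]
1 [ 0.01  0.1  -0.06] cupz [ 0.07 -1.   -0.07]
2 [ 0.    0.1  -0.06] cupz [ 0.03 -0.99 -0.14]
3 [-0.01  0.1  -0.06] cupz [-0.   -0.98 -0.22]
4 [-0.01  0.1  -0.07] cupz [-0.03 -0.96 -0.29]
5 [-0.02  0.1  -0.07] cupz [-0.06 -0.93 -0.36]
6 [-0.02  0.11 -0.07] cupz [-0.08 -0.9  -0.43]
7 [-0.03  0.11 -0.07] cupz [-0.1  -0.86 -0.5 ]
8 [-0.03  0.11 -0.08] cupz [-0.12 -0.81 -0.57]
9 [-0.04  0.11 -0.08] cupz [-0.13 -0.76 -0.63]
10 [-0.04  0.12 -0.09] cupz [-0.14 -0.71 -0.69]
11 [-0.05  0.12 -0.09] cupz [-0.14 -0.65 -0.75]
12 [-0.05  0.12 -0.1 ] cupz [-0.14 -0.59 -0.8 ]
13 [-0.05  0.13 -0.1 ] cupz [-0.14 -0.52 -0.84]
14 [-0.06  0.13 -0.11] cupz [-0.13 -0.45 -0.88]
15 [-0.06  0.13 -0.11] cupz [-0.12 -0.38 -0.92]
16 [-0.06  0.14 -0.12] cupz [-0.1  -0.3  -0.95]
17 [-0.06  0.14 -0.12] cupz [-0.08 -0.23 -0.97]
18 [-0.06  0.15 -0.13] cupz [-0.06 -0.15 -0.99]
19 [-0.06  0.15 -0.13] cupz [-0.03 -0.08 -1.  ]
20 [-0.06  0.15 -0.14] cupz [ 0. -0. -1.]
```

```bash
python3 -m pendant '{"dp":[[0,0.1,-0.06],[0,0.1,-0.06],[-0.01,0.1,-0.06],[-0.01,0.1,-0.07],[-0.02,0.1,-0.07],[-0.02,0.11,-0.07],[-0.03,0.11,-0.07],[-0.03,0.11,-0.08],[-0.04,0.11,-0.08],[-0.04,0.12,-0.09],[-0.05,0.12,-0.09],[-0.05,0.12,-0.1],[-0.05,0.13,-0.1],[-0.06,0.13,-0.11],[-0.06,0.13,-0.11],[-0.06,0.14,-0.12],[-0.06,0.14,-0.12],[-0.06,0.15,-0.13],[-0.06,0.15,-0.13],[-0.06,0.15,-0.14]],"turn":[[-0.04,0.6,0.46],[-0.04,0.6,0.46],[-0.04,0.6,0.46],[-0.04,0.6,0.46],[-0.04,0.6,0.46],[-0.04,0.6,0.46],[-0.04,0.6,0.46],[-0.04,0.6,0.46],[-0.04,0.6,0.46],[-0.04,0.6,0.46],[-0.04,0.6,0.46],[-0.04,0.6,0.46],[-0.04,0.6,0.46],[-0.04,0.6,0.46],[-0.04,0.6,0.46],[-0.04,0.6,0.46],[-0.04,0.6,0.46],[-0.04,0.6,0.46],[-0.04,0.6,0.46],[-0.04,0.6,0.46]],"grip":[1,1,1,1,1,1,1,1,1,1,1,1,1,1,1,1,1,1,1,1]}'; python3 -m pendant '{"dp":[[0,0,0],[0,0,0],[0,0,0],[0,0,0]],"turn":[[0,0,0],[0,0,0],[0,0,0],[0,0,0]],"grip":[1,1,1,1]}'; python3 plan.py 38 4 .565 .03 .12
```

```text
time: 20.7
eef_pos: [0.5808, 0.0531, 0.1274]
tcp_rot: [-2.627, -1.19, -0.845]
ft_force: [1.0, -0.5, -1.4]
gripper_width: 0.625
gripper_force: 15.0
time: 21.03
eef_pos: [0.5807, 0.0555, 0.1276]
tcp_rot: [-2.624, -1.196, -0.841]
ft_force: [-0.3, 0.6, -0.0]
gripper_width: 0.625
gripper_force: 15.0
cup z in tool [-0.764  0.006  0.646]
target [ 0.6    0.473 -0.646] [0.511 0.394 0.764]
total turn [-0.026  0.285  0.193] 2.873087133096256 per row [-0.054  0.593  0.402]
1 [ 0.16  0.16 -0.17] cupz [-0.1  -0.21 -0.97]
2 [ 0.16  0.15 -0.16] cupz [-0.07 -0.14 -0.99]
3 [ 0.16  0.14 -0.15] cupz [-0.03 -0.07 -1.  ]
4 [ 0.16  0.14 -0.14] cupz [ 0. -0. -1.]
```

```bash
python3 -m pendant '{"dp":[[0.16,0.16,-0.16],[0.16,0.16,-0.16],[0.16,0.16,-0.16],[0.16,0.16,-0.16],[0,0,0],[0,0,0],[0,0,0],[0,0,0],[0,0,0],[0,0,0]],"turn":[[-0.05,0.6,0.4],[-0.05,0.6,0.4],[-0.05,0.6,0.4],[-0.05,0.6,0.4],[0,0.4,0.3],[0,0,0],[0,0,0],[0,0,0],[0,0,0],[0,0,0]],"grip":[1,1,1,1,1,1,1,1,1,1]}'; python3 plan.py 38 1 .565 .03 .12
python3 - <<'E'
from h import *
im=imaging.get_image("scene");im2=imaging.get_image("side");
cv2.imwrite("pics/f_scene.png",im[:,:,::-1]);cv2.imwrite("pics/f_side.png",im2[:,:,::-1])
a=im[150:340,200:400,::-1];b=im2[100:290,230:420,::-1]
cv2.imwrite("pics/f.png",np.hstack([cv2.resize(a,(400,380)),cv2.resize(b,(380,380))]))
E
```

```text
time: 21.87
eef_pos: [0.596, 0.0394, 0.1391]
tcp_rot: [-2.46, -0.847, -1.135]
ft_force: [1.2, 0.4, -1.9]
gripper_width: 0.624
gripper_force: 15.0
cup z in tool [-0.764  0.006  0.646]
target [ 0.6    0.473 -0.646] [0.511 0.394 0.764]
total turn [-0.022 -0.004 -0.008] 0.1960176911501528 per row [-0.182 -0.035 -0.064]
1 [ 0.29 -0.6  -0.17] cupz [ 0. -0. -1.]
```

```bash
cat > lumps.py <<'E'
from h import *
np.set_printoptions(precision=3,suppress=True)
c=imaging.calibration("wrist");im=imaging.get_image("wrist");cv2.imwrite("pics/wl.png",im[:,:,::-1])
h=cv2.cvtColor(im,cv2.COLOR_RGB2HSV).astype(int)
m=((h[...,1]>38)&(h[...,1]<130)&(h[...,0]<27)&(h[...,0]>14)&(h[...,2]>45)).astype(np.uint8)
k,lab,st,ce=cv2.connectedComponentsWithStats(m)
for i in range(1,k):
    if st[i,4]>25: print(st[i],ce[i],h[lab==i].mean(0).round(),"floor pt",plane("wrist",ce[i],.012,c))
print("bin corners px",[proj("wrist",[.583+x*.997-y*.08,.0277+x*.08+y*.997,.004],c).round() for x,y in ((-.081,-.081),(-.081,.081),(.06,.081),(.06,-.081))])
E
python3 lumps.py
```

```text
[ 145    0  127   46 2233] [213.123  17.385] [24. 61. 90.] floor pt [0.97  0.533 0.012]
[261  20  29  16 202] [274.059  27.099] [24. 62. 47.] floor pt [1.014 0.403 0.012]
[ 304   45  256  133 7780] [439.431 108.059] [24. 61. 73.] floor pt [0.973 0.04  0.012]
[173  72  13   8  73] [179.055  75.836] [ 22.  58. 177.] floor pt [0.789 0.431 0.012]
[294  94  10   7  52] [298.25   97.115] [ 22.  55. 173.] floor pt [0.865 0.229 0.012]
[297 110  18  14 172] [305.343 115.645] [ 21.  60. 180.] floor pt [0.836 0.194 0.012]
[534 121  26  21 224] [548.665 131.518] [24. 62. 47.] floor pt [ 1.016 -0.103  0.012]
[ 117  131   83   96 5065] [159.588 176.761] [ 23.  46. 111.] floor pt [0.621 0.276 0.012]
[  0 140 105  64 454] [ 51.749 170.496] [ 18.  79. 103.] floor pt [0.537 0.404 0.012]
[  219   188   129   148 14335] [283.504 259.046] [ 23.  44. 161.] floor pt [0.629 0.071 0.012]
[315 369  25  29 502] [327.054 383.62 ] [ 21.  63. 163.] floor pt [ 0.559 -0.035  0.012]
[247 394  96  16 378] [285.833 403.302] [ 21.  70. 155.] floor pt [ 0.524 -0.015  0.012]
[504 400  17  20  40] [512.425 409.075] [18. 79. 60.] floor pt [ 0.641 -0.168  0.012]
[188 407  56   3  87] [215.782 407.851] [ 20.  83. 104.] floor pt [0.484 0.03  0.012]
[356 407  25   2  33] [367.939 407.667] [19. 82. 88.] floor pt [ 0.566 -0.072  0.012]
bin corners px [array([316., 461.]), array([175., 343.]), array([260., 238.]), array([388., 315.])]
```

```bash
python3 go.py .51 .0 .26
```

```text
grasp at [0.572 0.019 0.165] z [ 0.588  0.492 -0.642] x [0.515 0.385 0.766] to go (tool, units) [ 1.693 -1.324 -5.327] F [ 0.3 -0.  -0. ] 0.6245313042778108 q [ 1.081  1.051 -1.246  2.33   2.459  0.349 -2.941]
```

```bash
cat > fk.py <<'E'
from h import *
from scipy.optimize import least_squares
D=[([1.17619,.62923,.03844,1.51822,-.02701,.99632,-.01999],[.2097,-.6146,.1836],[-3.0976,-.5139,.0004]),
([1.38,.57,-.32,1.39,.18,1.21,1.13],[.2101,-.6158,.2735],[2.129,2.308,-.001]),
([.187,.702,-.472,1.676,.398,.861,-.374],[.6162,.0323,.1125],[2.133,2.306,0]),
([.1136,.6023,.065,2.0546,1.2151,.6857,-.7835],[.5088,-.3598,.1563],[1.707,1.901,-.632]),
([-.138,.719,.013,2.126,1.197,.755,-1.118],[.5024,-.2211,.0887],[1.714,1.893,-.636]),
([-.057,.886,.096,2.115,1.473,.628,-1.327],[.5096,-.2869,.0109],[1.715,1.892,-.637]),
([-.016,.58,.029,2.065,1.109,.78,-.822],[.5117,-.2846,.1651],[1.712,1.895,-.634]),
([-.474,.72,-.15,1.703,.742,1.243,-.942],[.557,.047,.167],[1.712,1.895,-.636]),
([1.081,1.051,-1.246,2.33,2.459,.349,-2.941],[.596,.0394,.1391],[-2.46,-.847,-1.135])]
def rot(ax,a):
    T=np.eye(4);T[:3,:3]=R.from_euler(ax,a).as_matrix();return T
def tr(x,y,z):
    T=np.eye(4);T[:3,3]=x,y,z;return T
def fk(q,P,sg):
    d1,d3,d5,d7,a4,a4b,a6,c1,c7,a2=P
    q=np.array(q)*sg
    return rot('z',q[0]+c1)@tr(a2,0,d1)@rot('y',q[1])@rot('z',q[2])@tr(a4,0,d3)@rot('y',q[3])@tr(a4b,0,d5)@rot('z',q[4])@rot('y',q[5])@tr(a6,0,d7)@rot('z',q[6]+c7)
def res(P,sg):
    r=[]
    for q,p,v in D:
        T=fk(q,P,sg);r+=[*((T[:3,3]-p)*3),*(R.from_matrix(T[:3,:3].T)*R.from_rotvec(v)).as_rotvec()]
    return r
if __name__=="__main__":
    import itertools,json
    out=[]
    for s in itertools.product((1,-1),repeat=4):
        sg=np.array([s[0],1,s[1],1,s[2],1,s[3]])
        for c1 in (0,1.57,3.14,-1.57):
          for c7 in (0,1.57,3.14,-1.57):
            f=least_squares(res,[.33,.35,.35,.25,0,0,0,c1,c7,0],args=(sg,),max_nfev=60);out.append((f.cost,sg.tolist(),f.x.round(4).tolist()))
    out.sort(key=lambda o:o[0]);print(out[0],out[1][:2]);json.dump(out[0][1:],open("fk.json","w"))
E
python3 fk.py
```

```text
(np.float64(0.0033760023650669263), [-1, 1, -1, 1, -1, 1, -1], [0.3388, 0.5588, 0.386, 0.4341, -0.0465, -0.0115, -0.0116, -0.0227, 1.5524, 0.0202]) (np.float64(0.003376002365066929), [-1, 1, -1, 1, -1, 1, -1])
```

```bash
cat > ik.py <<'E'
from fk import *
import json
sg,P=json.load(open("fk.json"));sg=np.array(sg);LO=np.array([-3.06,-.37,-1.25,.18,-1.1,.23,-2.94]);HI=np.array([3.06,2.12,1.32,2.47,4.24,1.98,2.94])
ct=np.array([-.764,.006,.646])
def target(gp,al,cz=(0,0,-1)):
    yt=np.array([np.sin(al),-np.cos(al),0]);A,_=R.align_vectors([cz,yt],[ct,[0,1,0]],weights=[1e6,1]);T=np.eye(4);T[:3,:3]=A.as_matrix();T[:3,3]=np.array(gp)+T[:3,:3]@[0,0,.041];return T
def ik(T,q0,w=1e-3):
    def r(q):
        F=fk(q,P,sg);return [*((F[:3,3]-T[:3,3])*5),*(R.from_matrix(F[:3,:3].T@T[:3,:3])).as_rotvec(),*(w*(q-q0))]
    m=.03;f=least_squares(r,np.clip(q0,LO+m+.01,HI-m-.01),bounds=(LO+m,HI-m));e=np.linalg.norm(f.fun[:6]);return f.x,e
if __name__=="__main__":
    rng=np.random.default_rng(0);np.set_printoptions(precision=2,suppress=True)
    qn=bot.state()["qpos"]
    for nm,gp in (("post",(.4467,.352,.0725)),("bin",(.565,.03,.20))):
      for a in range(-60,140,20):
        T=target(gp,np.radians(a));best=None
        q,e=ik(T,qn);s1=(round(e,3),q)
        for k in range(12):
            q,e=ik(T,rng.uniform(LO,HI),1e-4);mg=np.min(np.minimum(q-LO,HI-q))
            if e<.01 and (best is None or mg>best[0]): best=(round(mg,2),q)
        print(nm,a,"from now",s1[0],s1[1],"best",best)
E
python3 ik.py
```

```text
post -60 from now 0.132 [-1.66  1.37  1.29  1.69 -0.59  0.96 -2.91] best (np.float64(0.68), array([-1.34,  1.06,  0.39,  1.61,  0.47,  1.03,  2.26]))
post -40 from now 0.0 [-1.77  1.33  1.18  1.88 -0.49  0.6  -2.91] best (np.float64(0.6), array([-1.06,  0.97, -0.27,  1.87,  1.16,  1.18,  1.8 ]))
post -20 from now 0.031 [-1.84  1.32  1.16  2.1  -1.07  0.26 -2.14] best (np.float64(0.33), array([-1.35,  0.92,  0.19,  2.14,  1.49,  0.72,  1.68]))
post 0 from now 0.34 [-1.74  1.13  0.95  2.02  0.01  0.26 -2.91] best (np.float64(0.09), array([-1.43,  0.96,  0.42,  2.38,  2.35,  0.66,  1.09]))
post 20 from now 0.529 [-1.3   0.73  0.47  2.05  0.68  0.26 -2.91] best None
post 40 from now 0.447 [ 0.28  1.1  -1.22  2.26  2.02  0.6  -2.91] best None
post 60 from now 0.179 [ 0.42  1.37 -1.22  2.39  2.58  0.66 -2.91] best None
post 80 from now 0.0 [ 0.43  1.3  -1.14  2.31  2.59  0.4  -2.77] best (np.float64(0.04), array([ 0.45,  1.35, -1.21,  2.31,  2.43,  0.45, -2.6 ]))
post 100 from now 0.0 [ 0.47  1.36 -1.22  2.08  1.07  0.34 -1.01] best (np.float64(0.03), array([ 0.47,  1.36, -1.22,  2.08,  1.
[... 727 characters left out ...]
1.22  2.32  2.35  0.26 -2.91] best (np.float64(0.05), array([ 0.92,  0.72, -0.88,  2.34,  3.91,  0.28,  1.8 ]))
bin 60 from now 0.241 [ 1.07  1.01 -1.22  2.35  2.66  0.26 -2.91] best (np.float64(0.03), array([ 1.05,  0.9 , -1.05,  2.13, -0.4 ,  0.26,  0.15]))
bin 80 from now 0.48 [ 1.03  1.02 -1.22  2.35  2.44  0.26 -2.48] best (np.float64(0.51), array([ 0.85,  0.85, -0.74,  1.86, -0.48,  0.77,  0.48]))
bin 100 from now 0.0 [ 0.89  1.16 -1.22  1.59  0.21  1.09  0.01] best (np.float64(0.64), array([ 0.61,  0.88, -0.45,  1.6 , -0.46,  1.18,  0.69]))
bin 120 from now 0.0 [ 0.72  1.23 -1.22  1.34  0.27  1.45  0.19] best (np.float64(0.55), array([ 0.56,  1.02, -0.63,  1.35, -0.17,  1.43,  0.63]))
```

```bash
cat > plan2.py <<'E'
# plan2.py rotvec(3) grasp target(3) n : rows for a geodesic with the grasp point going straight
from go import *
p,M,s=g();a=[float(v) for v in sys.argv[1:8]];n=int(a[6]);T=R.from_rotvec(a[:3]).as_matrix();t=np.array(a[3:6])
rv=R.from_matrix(M.T@T).as_rotvec();print("grasp",p,"turn",rv,"per row",rv/n/.12,"q",s["qpos"])
Pp,Mp=s["eef_pos"],M
for i in range(1,n+1):
    Mi=M@R.from_rotvec(rv*i/n).as_matrix();Pi=p+(t-p)*i/n+Mi@[0,0,.041]
    d=Mp.T@(Pi-Pp)/.02
    if i in(1,n//2,n) or n<8: print(i,d.round(2))
    Pp,Mp=Pi,Mi
E
python3 -m pendant '{"dp":[[0.5,0,-0.42],[0.77,0,-0.64],[0.77,0,-0.64],[0.5,0,-0.42],[0,0,0]],"turn":[[0,0,0],[0,0,0],[0,0,0],[0,0,0],[0,0,0]],"grip":[1,1,1,1,1]}' | head -3; python3 plan2.py 1.712 1.895 -.636 .563 .09 .22 20
```

```text
time: 22.43
eef_pos: [0.6063, 0.0404, 0.1859]
tcp_rot: [-2.479, -0.852, -1.13]
grasp [0.582 0.021 0.213] turn [ 0.081 -1.43  -1.1  ] per row [ 0.034 -0.596 -0.458] q [ 1.076  0.899 -1.247  2.286  2.352  0.233 -2.941]
1 [-0.09 -0.17  0.04]
10 [-0.01 -0.12 -0.02]
20 [-0.02 -0.04 -0.12]
```

```bash
python3 -m pendant '{"dp":[[-0.09,-0.17,0.04],[-0.08,-0.16,0.03],[-0.07,-0.16,0.02],[-0.06,-0.15,0.01],[-0.05,-0.14,0],[-0.04,-0.13,-0.01],[-0.03,-0.13,-0.01],[-0.02,-0.12,-0.02],[-0.01,-0.12,-0.02],[-0.01,-0.12,-0.02]],"turn":[[0.03,-0.6,-0.46],[0.03,-0.6,-0.46],[0.03,-0.6,-0.46],[0.03,-0.6,-0.46],[0.03,-0.6,-0.46],[0.03,-0.6,-0.46],[0.03,-0.6,-0.46],[0.03,-0.6,-0.46],[0.03,-0.6,-0.46],[0.03,-0.6,-0.46]],"grip":[1,1,1,1,1,1,1,1,1,1]}' | head -3; python3 -m pendant '{"dp":[[0,0,0],[0,0,0]],"turn":[[0,0,0],[0,0,0]],"grip":[1,1]}' | head -3; python3 plan2.py 1.712 1.895 -.636 .563 .09 .22 10
```

```text
time: 23.27
eef_pos: [0.59, 0.0448, 0.1741]
tcp_rot: [2.655, 1.532, 0.499]
time: 23.43
eef_pos: [0.5907, 0.0465, 0.1742]
tcp_rot: [2.657, 1.531, 0.508]
grasp [0.579 0.041 0.213] turn [ 0.05  -0.876 -0.697] per row [ 0.042 -0.73  -0.581] q [ 0.708  0.691 -1.188  2.012  1.002  0.709 -1.549]
1 [ 0.   -0.19 -0.03]
5 [ 0.03 -0.13 -0.1 ]
10 [ 0.   -0.07 -0.18]
```

```bash
python3 -m pendant '{"dp":[[0,-0.19,-0.03],[0.01,-0.18,-0.05],[0.02,-0.16,-0.06],[0.03,-0.15,-0.08],[0.03,-0.13,-0.1],[0.03,-0.12,-0.12],[0.03,-0.11,-0.13],[0.02,-0.1,-0.15],[0.01,-0.08,-0.17],[0,-0.07,-0.18],[0,0,0],[0,0,0]],"turn":[[0.04,-0.73,-0.58],[0.04,-0.73,-0.58],[0.04,-0.73,-0.58],[0.04,-0.73,-0.58],[0.04,-0.73,-0.58],[0.04,-0.73,-0.58],[0.04,-0.73,-0.58],[0.04,-0.73,-0.58],[0.04,-0.73,-0.58],[0.04,-0.73,-0.58],[0,0,0],[0,0,0]],"grip":[1,1,1,1,1,1,1,1,1,1,1,1]}' | head -3; python3 - <<'E'
from ik import *
np.set_printoptions(precision=3,suppress=True)
q=bot.state()["qpos"];print(q)
for a in (100,110,120): 
    T=target((.563,.05,.24),np.radians(a));print(a,R.from_matrix(T[:3,:3]).as_rotvec(),ik(T,q))
E
python3 lumps.py
```

```text
time: 24.43
eef_pos: [0.5651, 0.0624, 0.1869]
tcp_rot: [1.714, 1.892, -0.637]
[-0.071  0.869 -0.908  1.649  1.05   1.68  -1.2  ]
100 [-1.532 -1.821 -0.704] (array([ 0.875,  1.09 , -1.22 ,  1.598,  0.137,  1.1  ,  0.009]), np.float64(2.7978367551580696e-06))
110 [-1.353 -1.926 -0.621] (array([ 0.791,  1.13 , -1.22 ,  1.468,  0.171,  1.284,  0.087]), np.float64(2.3721656778310764e-06))
120 [-1.169 -2.018 -0.535] (array([ 0.703,  1.164, -1.22 ,  1.342,  0.209,  1.459,  0.167]), np.float64(2.083460313881244e-06))
[278 100  19  24 358] [286.925 111.869] [ 21.  61. 163.] floor pt [0.569 0.033 0.012]
[232 131  20  23 354] [241.811 142.494] [ 21.  62. 161.] floor pt [ 0.52  -0.017  0.012]
[265 146  17  21 307] [273.179 156.453] [ 21.  62. 155.] floor pt [ 0.559 -0.037  0.012]
[ 412  171  148  119 2321] [495.822 234.534] [24. 58. 83.] floor pt [ 0.968 -0.197  0.012]
[  220   188   130   149 14539] [284.075 259.346] [ 23.  45. 128.] floor pt [ 0.602 -0.345  0.012]
[131 245  13   7  62] [136.903 247.855] [ 22.  51. 217.] floor pt [ 0.31  -0.323  0.012]
[496 323  10  11  29] [500.621 327.483] [ 26.  43. 125.] floor pt [ 1.439 -0.844  0.012]
[507 322  10  10  34] [511.706 326.324] [ 26.  44. 136.] floor pt [ 1.465 -0.823  0.012]
[207 368  36   9 215] [222.893 371.823] [ 24.  43. 154.] floor pt [ 0.335 -2.43   0.012]
[187 398 195  12 546] [289.077 407.864] [ 23.  75. 122.] floor pt [  2.265 -15.495   0.012]
[504 400  16  20  50] [511.46 408.92] [18. 76. 69.] floor pt [ 10.352 -12.737   0.012]
bin corners px [array([234., 161.]), array([213.,  37.]), array([371.,  40.]), array([341., 163.])]
```

```bash
python3 plan2.py -1.353 -1.926 -.621 .55 .07 .25 15
```

```text
grasp [0.563 0.087 0.219] turn [ 0.023  1.562 -0.282] per row [ 0.013  0.868 -0.157] q [-0.069  0.867 -0.908  1.649  1.05   1.681 -1.2  ]
1 [ 0.11 -0.06 -0.05]
7 [ 0.16 -0.07 -0.11]
15 [ 0.25 -0.07 -0.11]
```

```bash
python3 -m pendant '{"dp":[[0.11,-0.06,-0.05],[0.12,-0.06,-0.06],[0.13,-0.06,-0.07],[0.14,-0.07,-0.08],[0.15,-0.07,-0.09],[0.16,-0.07,-0.1],[0.16,-0.07,-0.11],[0.17,-0.07,-0.11]],"turn":[[0.01,0.87,-0.16],[0.01,0.87,-0.16],[0.01,0.87,-0.16],[0.01,0.87,-0.16],[0.01,0.87,-0.16],[0.01,0.87,-0.16],[0.01,0.87,-0.16],[0.01,0.87,-0.16]],"grip":[1,1,1,1,1,1,1,1]}' | head -3; python3 -m pendant '{"dp":[[0,0,0],[0,0,0]],"turn":[[0,0,0],[0,0,0]],"grip":[1,1]}' | head -3; python3 plan2.py -1.353 -1.926 -.621 .55 .07 .25 9
```

```text
time: 25.15
eef_pos: [0.5526, 0.0822, 0.1971]
tcp_rot: [-1.867, -2.347, -0.069]
time: 25.32
eef_pos: [0.5522, 0.0806, 0.1953]
tcp_rot: [-1.873, -2.345, -0.058]
grasp [0.556 0.076 0.236] turn [ 0.014  0.73  -0.134] per row [ 0.013  0.676 -0.124] q [ 0.558  0.81  -1.214  1.672  0.647  1.217 -0.563]
1 [ 0.15 -0.05 -0.09]
4 [ 0.17 -0.05 -0.09]
9 [ 0.21 -0.05 -0.08]
```

```bash
python3 -m pendant '{"dp":[[0.15,-0.05,-0.09],[0.16,-0.05,-0.09],[0.17,-0.05,-0.09],[0.17,-0.05,-0.09],[0.18,-0.05,-0.09],[0.19,-0.05,-0.09],[0.2,-0.05,-0.09],[0.2,-0.05,-0.08],[0.21,-0.05,-0.08],[0,0,0],[0,0,0]],"turn":[[0.01,0.68,-0.12],[0.01,0.68,-0.12],[0.01,0.68,-0.12],[0.01,0.68,-0.12],[0.01,0.68,-0.12],[0.01,0.68,-0.12],[0.01,0.68,-0.12],[0.01,0.68,-0.12],[0.01,0.68,-0.12],[0,0,0],[0,0,0]],"grip":[1,1,1,1,1,1,1,1,1,1,1]}' | head -3; python3 plan2.py -1.353 -1.926 -.621 .4467 .352 .20 1
python3 - <<'E'
from ik import *
np.set_printoptions(precision=3,suppress=True)
q=bot.state()["qpos"]
for gp in ((.50,.2,.2),(.4467,.352,.2),(.4467,.352,.0725)):
  for a in (100,110,120): 
    T=target(gp,np.radians(a));x=ik(T,q);print(gp,a,R.from_matrix(T[:3,:3]).as_rotvec(),x)
E
```

```text
time: 26.23
eef_pos: [0.5374, 0.1039, 0.2238]
tcp_rot: [-1.347, -1.924, -0.62]
grasp [0.548 0.074 0.25 ] turn [-0.004 -0.005  0.002] per row [-0.032 -0.041  0.013] q [ 0.811  1.081 -1.225  1.531  0.126  1.241  0.09 ]
1 [ 7.56  0.05 12.94]
(0.5, 0.2, 0.2) 100 [-1.532 -1.821 -0.704] (array([ 0.722,  1.041, -1.169,  1.909,  0.078,  0.686, -0.054]), np.float64(1.3628505118339629e-06))
(0.5, 0.2, 0.2) 110 [-1.353 -1.926 -0.621] (array([ 0.662,  1.09 , -1.184,  1.778,  0.133,  0.887, -0.002]), np.float64(7.875637509080148e-07))
(0.5, 0.2, 0.2) 120 [-1.169 -2.018 -0.535] (array([ 0.589,  1.134, -1.196,  1.65 ,  0.176,  1.078,  0.062]), np.float64(2.767189230191624e-07))
(0.4467, 0.352, 0.2) 100 [-1.532 -1.821 -0.704] (array([ 0.452,  0.972, -1.136,  2.063, -0.026,  0.353, -0.152]), np.float64(2.3215225392086838e-06))
(0.4467, 0.352, 0.2) 110 [-1.353 -1.926 -0.621] (array([ 0.423,  1.029, -1.156,  1.927,  0.061,  0.576, -0.118]), np.float64(1.5897383741406177e-06))
(0.4467, 0.352, 0.2) 120 [-1.169 -2.018 -0.535] (array([ 0.374,  1.085, -1.179,  1.791,  0.125,  0.789, -0.069]), np.float64(9.466752590503975e-07))
(0.4467, 0.352, 0.0725) 100 [-1.532 -1.821 -0.704] (array([ 0.447,  1.304, -1.14 ,  2.087,  0.902,  0.26 , -0.849]), np.float64(1.636378709380555e-05))
(0.4467, 0.352, 0.0725) 110 [-1.353 -1.926 -0.621] (array([ 0.368,  1.222, -1.012,  1.962,  0.172,  0.402, -0.038]), np.float64(2.1455328020575464e-06))
(0.4467, 0.352, 0.0725) 120 [-1.169 -2.018 -0.535] (array([ 0.336,  1.266, -1.058,  1.824,  0.248,  0.635, -0.009]), np.float64(1.3718592019200602e-06))
```

```bash
cat > post.py <<'E'
from h import *
np.set_printoptions(precision=4,suppress=True)
ln=[]
for n in ("scene","side"):
    g=cv2.cvtColor(cv2.imread(f"pics/{n}0.png"),cv2.COLOR_BGR2GRAY).astype(float);L=[];Rr=[]
    for z in np.arange(.04,.09,.004):
        u,v=proj(n,[.4467,.352,z]);r=int(round(v));row=g[r,int(u)-16:int(u)+17];x0=int(u)-16
        bgl,bgr=np.median(row[:5]),np.median(row[-5:]);mid=row[14:19].mean()
        i=16
        while row[i]<(mid+bgl)/2:i-=1
        L.append((x0+i+((mid+bgl)/2-row[i])/(row[i+1]-row[i]),r))
        i=16
        while row[i]<(mid+bgr)/2:i+=1
        Rr.append((x0+i-((mid+bgr)/2-row[i])/(row[i-1]-row[i]),r))
    o=ray(n,(0,0))[0]
    def az(P):
        d=np.array([ray(n,p)[1] for p in P]);d=d[:,:2]/np.linalg.norm(d[:,:2],axis=1)[:,None];a=np.arctan2(d[:,1],d[:,0]);return a
    # azimuth of tangents: vertical tangent planes have constant azimuth
    a,b=np.unwrap(np.c_[az(L),az(Rr)],axis=1).T;print(n,"spread",a.std(),b.std(),"radius",np.sin(abs(np.median(a)-np.median(b))/2)*np.linalg.norm([.4467,.352]-o[:2]))
    ln.append((o[:2],(np.median(a)+np.median(b))/2))
(o1,a1),(o2,a2)=ln;d1,d2=[np.array([np.cos(a),np.sin(a)]) for a in(a1,a2)]
s=np.linalg.solve(np.c_[d1,-d2],o2-o1);print("post xy",o1+s[0]*d1)
E
python3 post.py; python3 plan2.py -1.169 -2.018 -.535 .447 .352 .22 18
```

```text
scene spread 0.00022074886366056128 0.00015023163464589431 radius 0.018726674580766163
side spread 0.00022935028553501834 0.0008310016517242302 radius 0.018296191045979862
post xy [0.4431 0.3535]
grasp [0.548 0.074 0.25 ] turn [ 0.13  -0.006 -0.111] per row [ 0.06  -0.003 -0.051] q [ 0.811  1.081 -1.225  1.531  0.126  1.241  0.09 ]
1 [ 0.46 -0.01  0.68]
9 [0.46 0.05 0.68]
18 [0.46 0.12 0.67]
```

```bash
python3 -m pendant '{"dp":[[0.3,0,0.4],[0.46,0,0.68],[0.46,0,0.68],[0.46,0,0.68],[0.46,0.02,0.68],[0.46,0.03,0.68],[0.46,0.03,0.68],[0.46,0.04,0.68],[0.46,0.05,0.68],[0.46,0.05,0.68],[0.46,0.06,0.68],[0.46,0.07,0.68],[0.46,0.08,0.68],[0.46,0.09,0.68],[0.46,0.1,0.68],[0.46,0.1,0.68],[0.46,0.11,0.67],[0.46,0.12,0.67]],"turn":[[0.06,0,-0.05],[0.06,0,-0.05],[0.06,0,-0.05],[0.06,0,-0.05],[0.06,0,-0.05],[0.06,0,-0.05],[0.06,0,-0.05],[0.06,0,-0.05],[0.06,0,-0.05],[0.06,0,-0.05],[0.06,0,-0.05],[0.06,0,-0.05],[0.06,0,-0.05],[0.06,0,-0.05],[0.06,0,-0.05],[0.06,0,-0.05],[0.06,0,-0.05],[0.06,0,-0.05]],"grip":[1,1,1,1,1,1,1,1,1,1,1,1,1,1,1,1,1,1]}'; python3 -m pendant '{"dp":[[0,0,0],[0,0,0]],"turn":[[0,0,0],[0,0,0]],"grip":[1,1]}' >/dev/null;  python3 plan2.py -1.169 -2.018 -.535 .443 .3535 .22 2
```

```text
time: 27.73
eef_pos: [0.4334, 0.374, 0.1964]
tcp_rot: [-1.166, -2.011, -0.541]
ft_force: [-0.7, -0.4, -0.3]
gripper_width: 0.621
gripper_force: 15.0
grasp [0.449 0.346 0.223] turn [ 0.001 -0.008  0.001] per row [ 0.003 -0.034  0.004] q [ 0.409  1.051 -1.213  1.763  0.097  0.84  -0.065]
1 [ 0.09 -0.04  0.22]
2 [ 0.09 -0.04  0.22]
```

```bash
python3 -m pendant '{"dp":[[0.09,-0.04,0.2],[0.09,-0.04,0.2],[0,0,0],[0,0,0]],"turn":[[0,0,0],[0,0,0],[0,0,0],[0,0,0]],"grip":[1,1,1,1]}' >/dev/null
python3 - <<'E'
from go import *
to((.443,.3535,.22))
a=imaging.get_image("scene")[:,:,::-1];b=imaging.get_image("side")[:,:,::-1];cv2.imwrite("pics/p_scene.png",a);cv2.imwrite("pics/p_side.png",b)
print([proj(n,[.443,.3535,z]).round(1) for n in("scene","side") for z in (.11,.1725,.267)])
cv2.imwrite("pics/p.png",np.hstack([cv2.resize(a[130:260,370:500],(400,400),interpolation=cv2.INTER_CUBIC),cv2.resize(b[50:200,180:330],(400,400),interpolation=cv2.INTER_CUBIC)]))
E
```

```text
grasp at [0.444 0.351 0.22 ] z [-0.385  0.665 -0.64 ] x [-0.315  0.557  0.769] to go (tool, units) [ 0.068 -0.008  0.105] F [ 0.  -0.6 -0.1] 0.6221291635565946 q [ 0.401  1.05  -1.211  1.777  0.097  0.819 -0.072]
[array([432.2, 205. ]), array([436.1, 183. ]), array([442.6, 147.2]), array([247.1, 148.6]), array([246.2, 129.4]), array([244.6,  98.2])]
```

View pics/p.png

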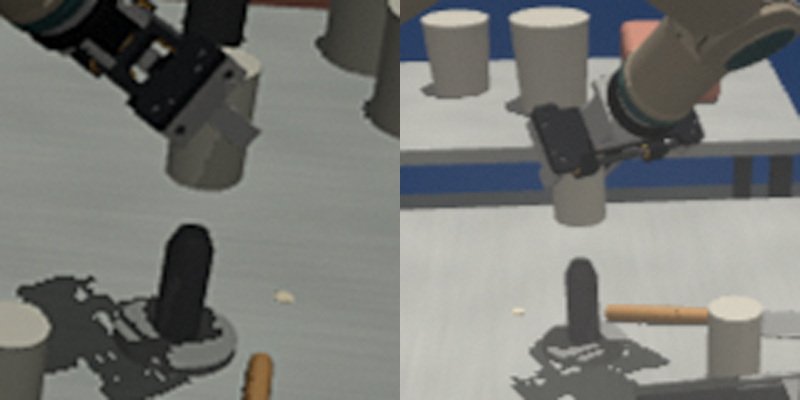

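The cup hangs upside down above the free post. In the scene crop its rim spans 166–245 with the post at about 188; in the side crop it spans 555–606 with the post at about 581. I'll now measure the offset numerically.

```bash
cat > off.py <<'E'
from h import *
import sys
np.set_printoptions(precision=4,suppress=True)
def vert(imgs,xy,zs,w,dark,rad):
    ln=[]
    for n in ("scene","side"):
        im=imgs[n];L=[];Rr=[]
        f=im.astype(float).mean(2) if dark else cv2.cvtColor(im,cv2.COLOR_BGR2HSV)[...,1].astype(float)*-1
        for z in zs[n]:
            u,v=proj(n,[*xy,z]);r=int(round(v));x0=int(round(u))-w;row=f[r,x0:x0+2*w+1]
            bl,br=np.median(row[:4]),np.median(row[-4:]);mid=np.median(row[w-3:w+4])
            i=w
            while i>0 and abs(row[i]-mid)<abs(row[i]-bl):i-=1
            L.append((x0+i+.5,r));i=w
            while i<2*w and abs(row[i]-mid)<abs(row[i]-br):i+=1
            Rr.append((x0+i-.5,r))
        o=ray(n,(0,0))[0]
        az=lambda P:np.unwrap([np.arctan2(*ray(n,p)[1][1::-1]) for p in P])
        a,b=np.median(az(L)),np.median(az(Rr));b=a+(b-a+np.pi)%(2*np.pi)-np.pi
        print(n,"px",np.round(L[len(L)//2],1),np.round(Rr[len(L)//2],1),"radius",np.sin(abs(a-b)/2)*np.linalg.norm(xy-o[:2]),"want",rad)
        ln.append((o[:2],(a+b)/2))
    (o1,a1),(o2,a2)=ln;d1,d2=[np.array([np.cos(a),np.sin(a)]) for a in(a1,a2)]
    s=np.linalg.solve(np.c_[d1,-d2],o2-o1);return o1+s[0]*d1
if __name__=="__main__":
    imgs={n:cv2.imread(f"pics/p_{n}.png") for n in("scene","side")};xy=np.array([.4435,.3525])
    z=np.arange(.05,.088,.004);p=vert(imgs,xy,{"scene":z,"side":z},15,True,.019)
    z1=np.arange(.180,.196,.004);c=vert(imgs,xy,{"scene":np.arange(.176,.192,.004),"side":z1},24,False,.029)
    print("post",p,"cup",c,"shift needed",p-c)
E
python3 off.py
```

```text
scene px [422.5 218. ] [437.5 218. ] radius 0.01835102916794281 want 0.019
side px [242.5 161. ] [253.5 161. ] radius 0.017356989099448567 want 0.019
scene px [426.5 179. ] [449.5 179. ] radius 0.02527146255879986 want 0.029
side px [237.5 125. ] [256.5 125. ] radius 0.02792197157455 want 0.029
post [0.4433 0.3535] cup [0.4462 0.3549] shift needed [-0.0028 -0.0014]
```

```bash
python3 go.py .4415 .3525 .13; python3 go.py .4415 .3525 .085
```

```text
grasp at [0.445 0.351 0.22 ] z [-0.385  0.665 -0.64 ] x [-0.315  0.557  0.768] to go (tool, units) [-3.391 -0.094  2.991] F [ 0.2 -0.3 -0.6] 0.6264301295410654 q [ 0.401  1.05  -1.211  1.776  0.097  0.819 -0.071]
grasp at [0.445 0.351 0.22 ] z [-0.385  0.665 -0.64 ] x [-0.315  0.557  0.768] to go (tool, units) [-5.12  -0.084  4.43 ] F [ 0.2 -0.3 -0.6] 0.6264301295410654 q [ 0.401  1.05  -1.211  1.776  0.097  0.819 -0.071]
```

```bash
python3 -m pendant '{"dp":[[-0.42,-0.02,0.37],[-0.42,-0.02,0.37],[-0.42,-0.02,0.37],[-0.42,-0.02,0.37],[-0.42,0,0.37],[-0.42,0,0.37],[-0.42,0,0.37],[-0.42,0,0.37],[0,0,0],[0,0,0]],"turn":[[0,0,0],[0,0,0],[0,0,0],[0,0,0],[0,0,0],[0,0,0],[0,0,0],[0,0,0],[0,0,0],[0,0,0]],"grip":[1,1,1,1,1,1,1,1,1,1]}'; python3 plan2.py -1.169 -2.018 -.535 .4415 .3525 .083 6
```

```text
time: 29.17
eef_pos: [0.4252, 0.3804, 0.1042]
tcp_rot: [-1.167, -2.01, -0.54]
ft_force: [0.0, 0.4, 0.3]
gripper_width: 0.623
gripper_force: 15.0
grasp [0.441 0.353 0.13 ] turn [ 0.002 -0.009 -0.001] per row [ 0.002 -0.012 -0.002] q [ 0.366  1.169 -1.124  1.814  0.172  0.702 -0.024]
1 [-0.31  0.    0.25]
2 [-0.31  0.    0.25]
3 [-0.31  0.    0.25]
4 [-0.31  0.    0.25]
5 [-0.31  0.    0.25]
6 [-0.31  0.    0.25]
```

```bash
python3 -m pendant '{"dp":[[-0.31,0,0.25],[-0.31,0,0.25],[-0.31,0,0.25],[-0.31,0,0.25],[-0.31,0,0.25],[-0.25,0,0.2],[0,0,0],[0,0,0]],"turn":[[0,0,0],[0,0,0],[0,0,0],[0,0,0],[0,0,0],[0,0,0],[0,0,0],[0,0,0]],"grip":[1,1,1,1,1,1,1,1]}'; python3 plan2.py -1.169 -2.018 -.535 .4415 .3525 .0725 10
python3 - <<'E'
from off import *
imgs={n:imaging.get_image(n)[:,:,::-1].copy() for n in("scene","side")};xy=np.array([.4415,.3525])
for n in imgs: cv2.imwrite(f"pics/q_{n}.png",imgs[n])
print("cup",vert(imgs,xy,{"scene":np.arange(.036,.056,.004),"side":np.arange(.04,.06,.004)},20,False,.029))
E
```

```text
time: 29.83
eef_pos: [0.4256, 0.3796, 0.0582]
tcp_rot: [-1.167, -2.01, -0.541]
ft_force: [-0.3, -0.7, -0.4]
gripper_width: 0.625
gripper_force: 15.0
grasp [0.441 0.352 0.084] turn [ 0.002 -0.009 -0.001] per row [ 0.002 -0.007 -0.001] q [ 0.351  1.234 -1.08   1.814  0.211  0.655  0.003]
1 [-0.05  0.    0.04]
5 [-0.05  0.    0.04]
10 [-0.05  0.    0.04]
scene px [424.5 225. ] [436.5 225. ] radius 0.016208731857537663 want 0.029
side px [239.5 167. ] [257.5 167. ] radius 0.029269499777032592 want 0.029
cup [0.4429 0.3587]
```

```bash
python3 -m pendant '{"dp":[[-0.05,0,0.04],[-0.05,0,0.04],[-0.05,0,0.04],[-0.05,0,0.04],[-0.05,0,0.04],[-0.05,0,0.04],[0,0,0],[0,0,0]],"turn":[[0,0,0],[0,0,0],[0,0,0],[0,0,0],[0,0,0],[0,0,0],[0,0,0],[0,0,0]],"grip":[1,1,1,1,1,1,1,1]}'; for i in 1 2; do python3 -c "
from go import *
to((.4415,.3525,.0725))"; done
```

```text
time: 30.6
eef_pos: [0.4258, 0.3794, 0.0507]
tcp_rot: [-1.167, -2.011, -0.541]
ft_force: [0.3, -0.9, -0.9]
gripper_width: 0.624
gripper_force: 15.0
grasp at [0.442 0.352 0.077] z [-0.385  0.665 -0.64 ] x [-0.315  0.557  0.769] to go (tool, units) [-0.159  0.008  0.157] F [ 0.3 -0.9 -0.9] 0.6236682878391411 q [ 0.349  1.244 -1.072  1.813  0.217  0.648  0.008]
grasp at [0.442 0.352 0.077] z [-0.385  0.665 -0.64 ] x [-0.315  0.557  0.769] to go (tool, units) [-0.159  0.008  0.157] F [ 0.3 -0.9 -0.9] 0.6236682878391411 q [ 0.349  1.244 -1.072  1.813  0.217  0.648  0.008]
```

```bash
python3 -m pendant '{"dp":[[-0.04,0,0.03],[-0.04,0,0.03],[0,0,0],[0,0,0]],"turn":[[0,0,0],[0,0,0],[0,0,0],[0,0,0]],"grip":[1,1,1,1]}'; python3 go.py .4415 .3525 .0725
```

```text
time: 30.93
eef_pos: [0.4259, 0.3793, 0.0489]
tcp_rot: [-1.167, -2.011, -0.542]
ft_force: [0.5, -0.4, -0.2]
gripper_width: 0.626
gripper_force: 15.0
grasp at [0.442 0.352 0.075] z [-0.385  0.665 -0.64 ] x [-0.315  0.557  0.769] to go (tool, units) [-0.085  0.002  0.102] F [ 0.5 -0.4 -0.2] 0.6261797839717574 q [ 0.349  1.247 -1.071  1.813  0.219  0.647  0.009]
```

Continue in 1 mm steps, watching the vertical force.

```bash
python3 -m pendant '{"dp":[[-0.04,0,0.03],[-0.04,0,0.03],[0,0,0]],"turn":[[0,0,0],[0,0,0],[0,0,0]],"grip":[1,1,1]}'|sed -n '2p;4p'; python3 -m pendant '{"dp":[[-0.04,0,0.03],[0,0,0],[0,0,0]],"turn":[[0,0,0],[0,0,0],[0,0,0]],"grip":[1,1,1]}'|sed -n '2p;4p'
```

```text
eef_pos: [0.4257, 0.3799, 0.0488]
ft_force: [-0.2, -4.3, 9.8]
eef_pos: [0.4256, 0.3801, 0.0488]
ft_force: [-0.1, -5.7, 12.4]
```

```bash
python3 -m pendant '{"dp":[[0.04,0,-0.03],[0.02,0,-0.02],[0,0,0]],"turn":[[0,0,0],[0,0,0],[0,0,0]],"grip":[1,1,1]}'|sed -n '2p;4p'; python3 -m pendant '{"dp":[[0,0,0],[0,0,0],[0,0,0],[0,0,0]],"turn":[[0,0,0],[0,0,0],[0,0,0],[0,0,0]],"grip":[1,1,1,1]}' 3
```

```text
eef_pos: [0.4258, 0.3797, 0.0488]
ft_force: [0.3, -1.9, 6.5]
time: 32.02
eef_pos: [0.4259, 0.3794, 0.0477]
tcp_rot: [-1.167, -2.01, -0.542]
ft_force: [-0.2, -1.1, 5.0]
gripper_width: 0.633
gripper_force: 3.0
```

```bash
python3 -m pendant '{"dp":[[0,0,0],[0,0,0],[0,0,0],[0,0,0],[0,0,0],[0,0,0],[0,0,0],[0,0,0]],"turn":[[0,0,0],[0,0,0],[0,0,0],[0,0,0],[0,0,0],[0,0,0],[0,0,0],[0,0,0]],"grip":[0.36,0.34,0.32,0.28,0.24,0.2,0.1,0]}'; python3 -m pendant '{"dp":[[0,0,0],[0,0,0],[0,0,0]],"turn":[[0,0,0],[0,0,0],[0,0,0]],"grip":[0,0,0]}'; python3 go.py .4415 .3525 .0725
```

```text
time: 32.68
eef_pos: [0.426, 0.3792, 0.0473]
tcp_rot: [-1.167, -2.011, -0.541]
ft_force: [-0.2, 0.6, -0.4]
gripper_width: 0.904
gripper_force: 0.0
time: 32.93
eef_pos: [0.4259, 0.3791, 0.0474]
tcp_rot: [-1.167, -2.011, -0.541]
ft_force: [1.6, 0.2, -0.6]
gripper_width: 0.998
gripper_force: 0.0
grasp at [0.442 0.352 0.074] z [-0.385  0.665 -0.64 ] x [-0.315  0.557  0.769] to go (tool, units) [-0.02   0.006  0.061] F [ 1.6  0.2 -0.6] 0.9984395315842916 q [ 0.348  1.249 -1.069  1.813  0.22   0.646  0.01 ]
```

```bash
python3 -m pendant '{"dp":[[0,0,-0.3],[0,0,-0.5],[0,0,-0.6],[0,0,-0.6],[0,0,-0.6],[0,0,-0.6],[0,0,-0.6],[0,0,-0.6],[0,0,-0.6],[0,0,-0.6],[0,0,-0.6],[0,0,-0.6],[0,0,0],[0,0,0],[0,0,0]],"turn":[[0,0,0],[0,0,0],[0,0,0],[0,0,0],[0,0,0],[0,0,0],[0,0,0],[0,0,0],[0,0,0],[0,0,0],[0,0,0],[0,0,0],[0,0,0],[0,0,0],[0,0,0]],"grip":[0,0,0,0,0,0,0,0,0,0,0,0,0,0,0]}'
python3 - <<'E'
from h import *
np.set_printoptions(precision=4,suppress=True)
for n in("scene","side"):
    im=imaging.get_image(n)[:,:,::-1].copy();cv2.imwrite(f"pics/e_{n}.png",im);h=cv2.cvtColor(im,cv2.COLOR_BGR2HSV).astype(int)
    m=((h[...,1]>33)&(h[...,0]<27)&(h[...,0]>16)&(h[...,2]>60)).astype(np.uint8);k,lab,st,ce=cv2.connectedComponentsWithStats(m)
    for nm,p in (("cup",[.4433,.3535,.07]),("taken",[.604,.215,.07])):
        u,v=proj(n,p).round().astype(int);i=lab[v,u];print(n,nm,st[i],"expect top",proj(n,[*p[:2],.115]).round(1),"rim",proj(n,[*p[:2],.02]).round(1))
        if i:
            for f in (.15,.35,.5,.65,.85):
                r=int(st[i][1]+f*st[i][3]);x=np.where(lab[r]==i)[0];print("  row",r,x.min(),x.max())
E
```

```text
time: 34.18
eef_pos: [0.478, 0.2886, 0.1343]
tcp_rot: [-1.167, -2.011, -0.541]
ft_force: [-0.8, 0.6, -0.1]
gripper_width: 1.003
gripper_force: 0.0
scene cup [     0      0    560    420 221723] expect top [432.5 203.3] rim [426.9 234.5]
scene taken [     0      0    560    420 221723] expect top [372.  235.1] rim [368.7 267.8]
side cup [     0      0    560    420 185510] expect top [247.2 147.1] rim [248.5 174.7]
side taken [     0      0    560    420 185510] expect top [305.5 165.9] rim [304.6 194.9]
```

```bash
python3 - <<'E'
from h import *
for n in("scene","side"):
    a=cv2.imread(f"pics/e_{n}.png").astype(int);b=cv2.imread(f"pics/{n}0.png").astype(int)
    for nm,p in (("cup",[.4433,.3535]),("taken",[.604,.215])):
        u,v=proj(n,[*p,.07]).round().astype(int)
        im=a if nm=="cup" else b
        f=lambda x:x[...,2]-x[...,0]   # red minus blue: warm cup vs grey
        print(n,nm,u,v)
        for dv in range(-24,25,4): print(v+dv,"".join(f"{x:3d}" for x in f(a)[v+dv,u-18:u+19]))
E
```

```text
scene cup 430 218
194   3  3  3  3  2  4  2  1  3  2  2  3  3  3  3  3  3  3  4  4  3  3  2  3  2  3  3  3  4  4  1  2  3  3  3  2  2
198   2  2  3  1  3  2  3  4  3  3  6 12 13 17 18 18 19 19 18 20 19 20 18 17 12  8  6  4  1  3  1  1  1  2  4  4  3
202   2  4  3  3  3  2  3  1 11 17 17 15 17 16 17 17 16 15 17 17 16 17 16 17 16 16 16 17 16 17 17 10  3  4  2  1  3
206   2  3  4  4  3  2  2  3  6  6  9 13 15 15 18 16 16 15 16 16 16 16 15 16 16 16 16 15 16 16 15 16  5  0  3  3  2
210   1  3  2  2  2  2  3  5  5  8  8  7  8  7  7  9  7  8  7  6  9  8  8  6  6  6  8  8  9  9  8  4  2  3  2  2  3
214   3  2  2  2  2  2  4  7  7  8  8  8  9  8  9  9 10  9  9  8  9  8  8  9  7  9  9 10  8  9  5  2  3  2  2  3  3
218   3  3  2  2  4  3  6  6  7  8  7  8  8  8  8  9  9 10  9  9  9  8  8  9  8  9  9  9  7  7  3  1  2  2  3  3  1
222   2  2  4  2  4  5  7  8  9  9  8  8  9  9 10  7  9  9 10  9  8  7  8  9  9  7  9 10  8  3  2  4  1  2  3  2  2
226   3  2  2  3  5  7  8  7  8  7  9  8  8  9  8 10  8 10  9  7  9  8  9  9  8  9  8  8  4  2  3  3  3  3  2  3  2
230   0  1  1  4  7  7  7  7  9  8  6 
[... 4305 characters left out ...]
8  7
184   8  7  8  6  7  6  8  8  7 11 11 11 12 10 11 11 13 11 11 11 12 12 12 12 12 12 12 11  8  6  6  8  7  9  8  9  7
188   7  5  7  8  7  6  8  7  8 10 10 11 10 10 12 11 12 12 11 12 12 12 12 13 13 12 12 11  9  7  7  7  6  7  6  8  7
192   5  5  5  5  4  3  4  4  5  5  5  4  3  3  5  4  4  3  2  4  5  4  5  5  5  5  4  5  4  4  4  3  2  3  5  4  5
196   4  4  3  1  2  3  3  3  3  3  2  3  1  2  1  2  1  1  2  2  2  3  2  0  2  3  3  1  2  3  1  2  2  2  2  2  3
200   1  1  0  3  2  1  1  2  2  3  3  3  1  2  1  2  2  1  3  3  1  2  1  2  1  2  1  1  1  3  2  1  1  2  3  2  2
204   1  2  2  2  2  1  2  3  1  2  1  1  3  2  3  1  1  3  2  1  2  2  2  1  2  1  2  3  2  1  1  1  2  2  3  2  2
```

```bash
python3 -c "
from plant import bot
print(bot.sign_off())"
```

```text
the job is handed in; nothing more can be done
None
```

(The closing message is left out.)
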